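# Put the battery packs on charge

### The job

Put every battery pack that has a handle on charge: first stand the tin that is on the charging dock's landing in the wooden catch-all tray, then lift each pack straight up out of the interlocked row in the rack, leaving the handle-less filler block in its place, set it on the landing and slide it in along the dock until its whole foot is under the overhanging lips. When all the packs are in, push the charge switch fully over to on; leave the other things on the table where they are.

Things in the scene. Friction and masses are not known exactly. Their poses are not given: they have to be found in the camera images.
- pack1: battery pack, 0.25-0.5 kg; may be absent. Origin: centre of underside. Body 44 (x) x 50 (y) x 60 tall; wings 10 wide, 8 tall on both x sides make the foot 64 x 50. T tongue on the +y face, 15 out (pack spans y -25 to 40), matching T groove in the -y face, both full height. Handle: upright bar on top, 18 (x) x 30 (y), centred on x 0, y 6, 60 to 105 up; grip across its 18.
- pack2: battery pack with a handle, the same as pack1 in shape, size, origin and axes; may be absent
- pack3: battery pack with a handle, the same as pack1 in shape, size, origin and axes; may be absent
- pack4: battery pack with a handle, the same as pack1 in shape, size, origin and axes; may be absent
- filler: filler block: as a pack (60 tall, foot, tongue, groove, same origin and axes) but with no handle; stands in the rack among the packs and stays there
- rack: fixed plywood rack. Origin: on the table under its centre. Plate 84 (x) x 322 (y), 4 thick, side rails 18 and end posts 64 high. Packs and filler stand on the plate in any order at y -106, -53, 0, 53, 106, axes as the rack's; one place may be empty. Tongues and grooves lock each to its neighbours or the end posts, 3 play: a pack comes out only straight up, free after 62.
- dock: fixed charging dock. Origin: on the table under its centre. Plate 4 thick, x -50 to 50, y -195 to 190. Packs slide along +y. Open landing y -195 to -110, flared guides (15 high) from -136. Channel y -110 to 165, 70 wide; two lips 15 to 19 above the table leave a slot 50 wide. Pack axes parallel to the dock's, either way round: 3 play each side.
- dock_mouth (a point): middle of the channel mouth, at dock y -110, on the plate (4 above the table), where the lips begin; axes as the dock's. A pack is in when its whole 50-long foot is beyond this point: its origin 25 or more past it along +y
- dock_stop (a point): middle of the end stop's face, dock y 165, on the plate; the stop block is 75 high, 28 deep. From mouth to stop is 275: room for four packs one behind the other (65 each with tongue), the later ones pushing the earlier ones up
- tin: closed aluminium tin, upright cylinder 56 dia x 55 tall, 0.15-0.31 kg, standing at first on the dock's landing. Origin: centre of underside
- catch: open wooden catch-all tray, fixed, outside 150 (x) x 130 (y) x 35 tall, walls and floor 5. Origin: centre of underside, on the table
- switch (a joint): charge switch lever, light: near 0 = off, leaning to -x of its block; grows as the tip is pushed over to +x, full on at 1.0 rad; stays where it is left
- switch_tip (a point): centre of the ball, 26 dia, at the lever's tip (moves with it); 80 from the hinge, which is over the block's middle, 22 above the table
- switch_base: grey block 70 (x) x 50 (y) x 25 tall that carries the charge switch, fixed. Origin: centre of underside, on the table; its +x (about world +x) is the lever's on direction
- candle: amber glass candle jar with a wooden lid, 68 dia x 75 tall, not part of the job. Origin: centre of its underside
- tape: roll of tape lying flat, 90 dia x 24 tall, not part of the job. Origin: centre of its underside
- driver: screwdriver lying down, not part of the job. Origin: centre of its underside
- torch: dark steel torch lying down, 34 dia x 130 long, not part of the job. Origin: centre of its underside
- mug: white mug, 76 dia x 85 tall, not part of the job. Origin: centre of its underside
Things that resemble listed ones, but are neither listed nor needed, are in the scene too. Leave any blue or yellow look-alike of the pack1 alone.

How it is judged:
By the outcome, as a careful person would: the job done as asked, in the order asked, and still so for the second after the job is handed in, with the robot touching nothing.
Of pack1, pack2, pack3, pack4 only 3 to 4 are there at a start; the rules pass over those that are not, and their reading is None.
At some moment in a run one of tin may be knocked a few centimetres aside while the robot is not near it.
Once in a run the grip may slacken for a moment while it holds something.
It also fails if it takes over 208 s, if anything falls off the work surface, if the arm or the gripper's body presses on something with over 40 N, if the wrist force passes 120 N, or if a joint passes its speed limit or range.

### The arm

A 6-joint arm with a two-finger parallel gripper is mounted at the origin on the work surface. World frame = base frame: x ahead of the robot, y to its left, z up, the work surface at z = 0. Lengths are in m, angles in rad, forces in N, time in s.
With the tool pointing down it reaches from about 0.35 to 0.775 m from the base axis. Payload 5.5 kg.
Tool frame: the origin (TCP) lies at the very end of the fingers, on their centre line; the grasp point (between the pads) lies 19 mm behind it; z points along the fingers, y is the line along which they close (so a half turn about z gives the same grasp; the last joint's range is limited). The gripper opens to 85 mm and grips with 20 to 120 N. Pads are 22 mm wide; open, the fingers measure 114 mm over their backs; the gripper's body (76 mm by 85 mm) begins 54 mm behind the grasp point. The pads swing forward as they close: fully open they stand 13 mm farther back than shut.
Start: joints at [-1.299, 0.313, 0.046, 1.304, 0, 1.431], TCP at [0.23, -0.527, 0.231] pointing down, gripper open.
Joint ranges: [-2.76, 2.76], [-0.86, 1.69], [-1.03, 1.26], [-2.2, 2.34], [-1.47, 1.5], [-3.14, 3.14]. Speed limits (rad/s): [2.57, 2.57, 3.14, 3.14, 3.14, 3.14].

### API

Orientations are given as a unit quaternion [w, x, y, z].
In Python, from workcell import env, viewer, nets gives the robot as it stands. The module is installed in compiled form; this text tells all that it offers.
- The arm moves only by the shell command python3 -m creep 'ROWS' [OPENING] [FORCE]. ROWS is a JSON list of rows, 1 to 8 of them, each of 6 numbers: dx, dy, dz in parts of the range, where 1.0 means 0.75 m, then a rotation vector rx, ry, rz in parts of the range, where 1.0 means 90 degrees; each row is the pose to reach, as a shift and turn from the pose commanded when the command began, along the tool's axes at that moment; what a row does not reach only later rows make up. A row lasts 1/8 s, in which the tool goes at most 0.0625 m and 0.188 rad, less where a joint would pass 70% of its speed; a pose out of reach is approached as far as the arm can. OPENING is the finger opening in m, set as the command begins (- or left out keeps the last). The fingers move at their own pace and stop on an object; FORCE is the grip in N (left out, the last holds). Time passes only in rows, so rows that do not move let the fingers close. It prints the time, the measured TCP pose, the force, the opening and the grip force at its end. No shift or turn number may pass 1 either way. Input that does not fit is refused with a message, and nothing moves.
- env.get_state(): the state, without advancing time (a new reading comes with each control period).
- viewer.read_camera(name): name is "scene" or "top"; returns a dict with "image" (480x640x3 uint8, red, green, blue), "K" (3x3 intrinsics, pixels), "R" (3x3) and "t" (3): a world point X has camera coordinates R X + t. Camera axes: x right, y down, z forward; pixel columns grow to the right and rows downward; lengths in m; the calibration is good to about 2 mm. A picture is of the moment at which its call begins. There is no depth.
- env.hand_in(): hands the job in; it is judged then, once.
Trained networks look in a picture, given as the dict that the camera call returned (one of the last four; its "shot" number tells which), for a name from the list of things; names that differ only in an ending like _2 or _b are one class to them, and where a whole thing is asked for, a point or a joint stands for the part that bears it (a point fixed in the world has none). Each returns a list of dicts, best first, with "confidence" (0 to 1); they miss things now and then, are a little off and sometimes report something else, mostly with a low value. They report only what shows in the picture. A call takes as long as a camera call. They do not tell look-alikes from the thing itself.
- nets.outline_of(label, picture): "region" (480x640 bool, what is visible of it) and "box" ([left, top, right, bottom] in pixels, round what is visible of it).
The state is a dict: "clock": time; "joint_pos": joint angles; "qvel": joint speeds; "tau": joint torques, N m; "tcp_pos": TCP position; "orientation": TCP orientation; "wrist_force": force on the tool from outside, world axes, zero at the start; "ft_torque": the same for the moment, N m; "finger_gap": finger opening in m; "grip_force": force on a finger pad.
Only numpy, scipy, OpenCV 4.12 (cv2) and the standard library are available. Lean on these libraries where they do the work, as an engineer would, in place of code of your own. Each camera call takes 0.05 s, during which the arm holds its last target. There are 200 camera calls.

## Working session

There is one attempt and no reset: what is moved stays moved. The work goes in short steps, Python scripts to look and compute and a shell command to move; the robot and the scene stay as the last step left them, time stands still between calls to the robot, and variables do not carry over. Pictures are saved under pics/ and viewed, at most 14 in all, crops included, and the job is handed in when it is done.

```bash
mkdir -p pics; ls
python3 - <<'E'
from workcell import env, viewer, nets
import cv2
s=env.get_state()
print({k:(v if not hasattr(v,'round') else v) for k,v in s.items()})
for n in("scene","top"):
    p=viewer.read_camera(n); cv2.imwrite(f"pics/{n}0.png",p["image"][:,:,::-1]); print(n,p["K"],p["R"],p["t"])
    for l in["pack1","filler","rack","dock","tin","catch","switch_tip","switch_base"]:
        print(l,[(round(d["confidence"],2),[int(v) for v in d["box"]]) for d in nets.outline_of(l,p)][:6])
E
```

```text
pics
{'clock': 0.0, 'joint_pos': array([-1.29860855e+00,  3.14008363e-01,  4.50093355e-02,  1.30359345e+00,
        9.95562237e-06,  1.43123079e+00]), 'qvel': array([-0.00084798,  0.00257658,  0.00127857,  0.00158166,  0.00046512,
        0.00128844]), 'tau': array([ 7.36643615e-04, -4.80626500e+01,  2.98533064e+01,  1.95767172e-02,
       -4.69556392e-05,  8.23227140e-06]), 'tcp_pos': array([ 0.23000291, -0.52645713,  0.23041675]), 'orientation': array([-8.96433353e-04,  9.78881756e-01,  2.04425293e-01, -5.45420067e-05]), 'wrist_force': array([-0.13937734, -0.49119701, -0.17049878]), 'ft_torque': array([-0.0045317 ,  0.00621173, -0.0223541 ]), 'grip_force': 0.0, 'finger_gap': 0.08544117234088755}
scene [[467.980244     0.         321.89486933]
 [  0.         467.980244   247.07535207]
 [  0.           0.           1.        ]] [[-0.29484057  0.95553107  0.00542327]
 [ 0.60718905  0.19173183 -0.77107741]
 [-0.73782823 -0.22405195 -0.63671832]] [ 0.06698931 -0.28265511  1.53088392]
pack1 [(0.97, [294, 216, 328, 258]), (0.87, [270, 179, 298, 220]), (0.79, [275, 212, 307, 253]), (0.77, 
[... 417 characters left out ...]
950598]
 [  0.         438.44552409 234.69408479]
 [  0.           0.           1.        ]] [[ 0.01344751 -0.99988168  0.00746909]
 [-0.98956072 -0.01437988 -0.14339738]
 [ 0.14348782 -0.00546277 -0.98963701]] [0.08900576 0.55796318 1.11687926]
pack1 [(0.74, [338, 258, 367, 276]), (0.74, [320, 257, 349, 278]), (0.7, [361, 257, 387, 283]), (0.68, [364, 306, 397, 333]), (0.64, [320, 299, 348, 331]), (0.55, [299, 255, 326, 280])]
filler [(0.67, [382, 253, 407, 281])]
rack [(0.72, [295, 250, 419, 282])]
dock [(0.86, [277, 181, 424, 227])]
tin [(0.74, [397, 197, 418, 217])]
catch [(0.69, [199, 216, 249, 277])]
switch_tip [(0.57, [383, 254, 408, 279]), (0.26, [198, 217, 248, 276])]
switch_base []
```

Run:
```python
import cv2
a=cv2.imread("pics/scene0.png");cv2.imwrite("pics/s0c.png",cv2.resize(a[160:360,110:510],(800,400),interpolation=cv2.INTER_CUBIC))
a=cv2.imread("pics/top0.png");cv2.imwrite("pics/t0c.png",cv2.resize(a[150:390,180:500],(800,600),interpolation=cv2.INTER_CUBIC))
```

```text
(no output)
```

View pics/s0c.png

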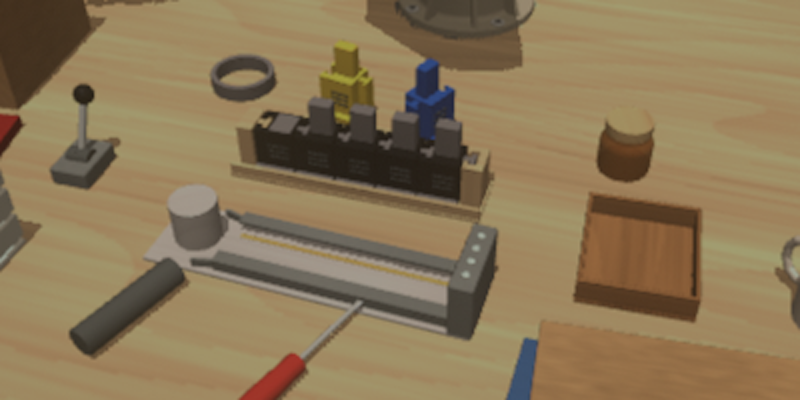

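View pics/t0c.png

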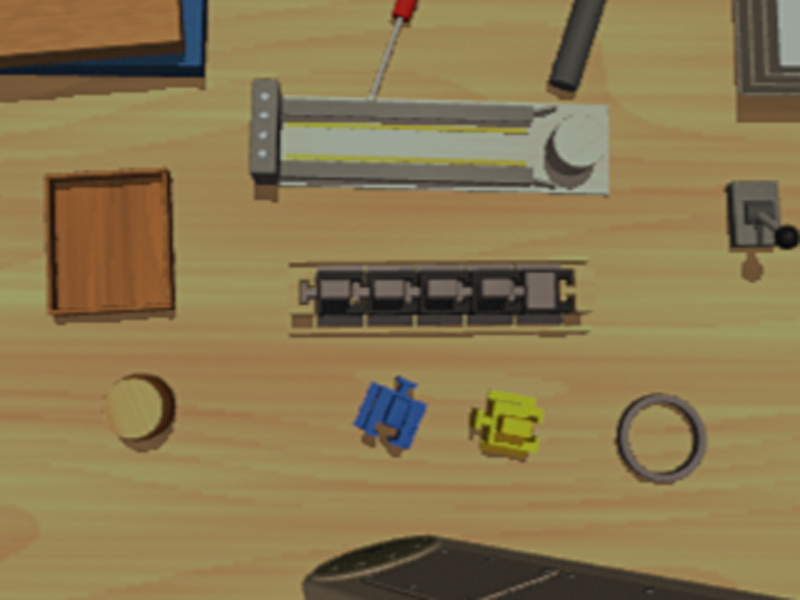

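View pics/top0.png

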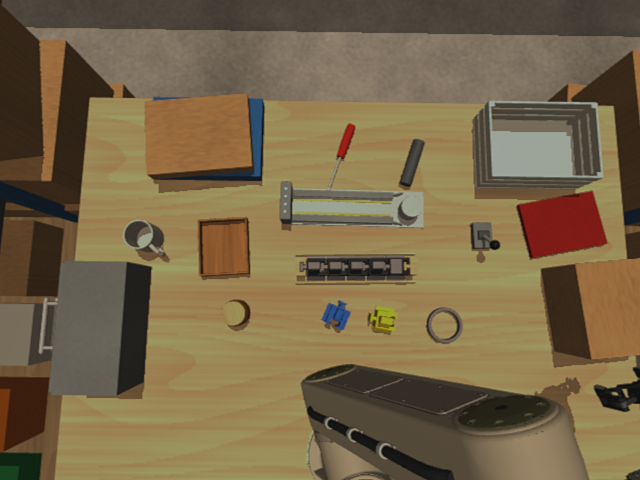

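```bash
cat > h.py <<'E'
import numpy as np, cv2
from scipy.optimize import minimize
from scipy.spatial.transform import Rotation as Rn
from workcell import env, viewer, nets
def proj(p,X):
    c=np.atleast_2d(X)@p["R"].T+p["t"]; u=c@p["K"].T; return u[:,:2]/u[:,2:]
def ray(p,uv,z):
    d=p["R"].T@np.linalg.inv(p["K"])@np.array([uv[0],uv[1],1.]); C=-p["R"].T@p["t"]
    return C+d*(z-C[2])/d[2]
def box(x0,x1,y0,y1,z0,z1): return np.array([[x,y,z] for x in(x0,x1) for y in(y0,y1) for z in(z0,z1)],float)
def cyl(d,h):
    a=np.linspace(0,2*np.pi,24,endpoint=False); return np.concatenate([np.c_[d/2*np.cos(a),d/2*np.sin(a),0*a+z] for z in(0,h)])
def pack(h=True,o=(0,0,0)):
    b=[box(-22,22,-25,25,0,60),box(-32,32,-25,25,0,8),box(-8,8,25,40,0,60)]
    if h: b.append(box(-9,9,-9,21,60,105))
    return [x+np.array(o,float) for x in b]
M={}
M["tin"]=[cyl(56,55)]
M["catch"]=[box(-75,75,-65,65,0,35)]
M["dock"]=[box(-50,50,-195,190,0,4),box(-50,-25,-110,165,0,19),box(25,50,-110,165,0,19),box(-50,50,165,193,0,75)]
M["rackonly"]=[box(-42,42,-161,161,0,4),box(-42,-38,-161,161,0,18),box(38,42,-161,161,0,18)]
M["switch_base"]=[box(-35,35,-25,25,0,25)]
M["rack"]=M["rackonly"]+[box(-22,22,134,161,0,64),box(-22,22,-161,-134,0,64)]+sum([pack(y>-100,(0,y,4)) for y in(-106,-53,0,53,106)],[])
def world(q,X,z0=0):
    c,s=np.cos(q[2]),np.sin(q[2]); X=X/1000.
    return np.c_[q[0]+c*X[:,0]-s*X[:,1],q[1]+s*X[:,0]+c*X[:,1],X[:,2]+z0]
S=3
def sil(p,model,q,z0=0):
    m=np.zeros((480*S,640*S),np.uint8)
    for b in model:
        h=cv2.convexHull(((proj(p,world(q,b,z0))+.5)*S-.5).astype(np.float32)); cv2.fillConvexPoly(m,np.round(h*16).astype(np.int32),1,shift=4)
    return m
def fit(pics,masks,model,q0,z0=0,ignore=None):
    T=[cv2.resize(m.astype(np.uint8)*255,None,fx=S,fy=S,interpolation=cv2.INTER_LINEAR)>127 for m in masks]
    I=[np.ones_like(t) if ignore is None or ignore[k] is None else ~(cv2.resize(ignore[k].astype(np.uint8),None,fx=S,fy=S)>0) for k,t in enumerate(T)]
    def cost(q):
        return sum(((sil(p,model,q,z0)>0)^t)[i].sum()/max(1,(t&i).sum()) for p,t,i in zip(pics,T,I))
    q=np.array(q0,float); r=None
    for st in(.012,.003):
        sim=np.vstack([q,q+[st,0,0],q+[0,st,0],q+[0,0,st*5]])
        r=minimize(cost,q,method="Nelder-Mead",options=dict(initial_simplex=sim,xatol=2e-4,fatol=1e-4)); q=r.x
    return q,r.fun
E
cat > m1.py <<'E'
from h import *
ps=[viewer.read_camera(n) for n in("scene","top")]
reg=lambda l,p:nets.outline_of(l,p)
print("C",[-p["R"].T@p["t"] for p in ps])
g=lambda r:np.array([r["box"][0]+r["box"][2],r["box"][1]+r["box"][3]])/2
R={}
tin=[reg("tin",p)[0] for p in ps]
for l in("tin","catch","dock","rack"):
    rr=[reg(l,p)[0] for p in ps]; m=[r["region"].copy() for r in rr]
    q0=np.r_[ray(ps[1],g(rr[1]),.02)[:2],0.]; ig=None
    if l=="dock": ig=[cv2.dilate(t["region"].astype(np.uint8),np.ones((3,3)))>0 for t in tin]
    if l=="rack":
        for k,p in enumerate(ps):
            b=rr[k]["box"]
            for nm in("pack1","filler"):
                for d in reg(nm,p):
                    c=g(d); 
                    w=ray(p,c,.05)
                    col=p["image"][d["region"]].mean(0); 
                    if d["confidence"]>.3 and col.max()-col.min()<30 and b[0]-8<c[0]<b[2]+8 and b[1]-8<c[1]<b[3]+8: m[k]|=d["region"]; 
    z0=.004 if l=="tin" else 0
    for sel in([0,1],[0],[1]):
        q,f=fit([ps[i] for i in sel],[m[i] for i in sel],M[l],q0,z0,[ig[i] for i in sel] if ig else None)
        print(l,sel,q.round(4),round(f,3)); 
        if len(sel)==2: R[l]=q
        q0=R[l]
for k,p in enumerate(ps):
    im=cv2.resize(p["image"][:,:,::-1],None,fx=S,fy=S,interpolation=cv2.INTER_CUBIC)
    for l in R:
        for b in M[l]:
            h=cv2.convexHull(((proj(p,world(R[l],b,.004 if l=="tin" else 0))+.5)*S-.5).astype(np.float32)).astype(int)
            cv2.polylines(im,[h],True,(0,255,0),1)
    cv2.imwrite(f"pics/ov{k}.png",im[[slice(600,1020),slice(510,900)][k],[slice(540,1340),slice(580,1300)][k]])
for l in("switch_base","switch_tip"):
    for p in ps: print(l,[(round(d["confidence"],2),np.array(d["box"]).astype(int)) for d in reg(l,p)[:2]])
E
python3 m1.py
```

```text
C [array([1.32090563, 0.33318115, 0.75642957]), array([0.39068297, 0.10311993, 1.18465072])]
tin [0, 1] [ 0.6351 -0.15    0.0156] 0.133
tin [0] [ 0.6343 -0.1513  0.0214] 0.06
tin [1] [ 0.6346 -0.1492  0.0452] 0.054
catch [0, 1] [0.5252 0.3459 0.0582] 0.077
catch [0] [0.5262 0.3448 0.0625] 0.034
catch [1] [0.5249 0.3471 0.0726] 0.027
dock [0, 1] [ 0.6359  0.0019 -0.0055] 2.835
dock [0] [-2.4494 -0.7701  7.1745] 1.0
dock [1] [ 0.639   0.0027 -0.0119] 0.083
rack [0, 1] [ 0.4737 -0.0068  0.0137] 0.163
rack [0] [ 0.477  -0.0074  0.0202] 0.057
rack [1] [ 0.4735 -0.0055  0.0145] 0.082
switch_base [(0.84, array([134, 204, 165, 250]))]
switch_base [(0.88, array([471, 222, 501, 249]))]
switch_tip [(0.62, array([217, 186, 248, 210])), (0.61, array([141, 198, 157, 234]))]
switch_tip [(0.68, array([485, 238, 502, 247])), (0.48, array([400, 139, 423, 186]))]
```

View pics/ov0.png

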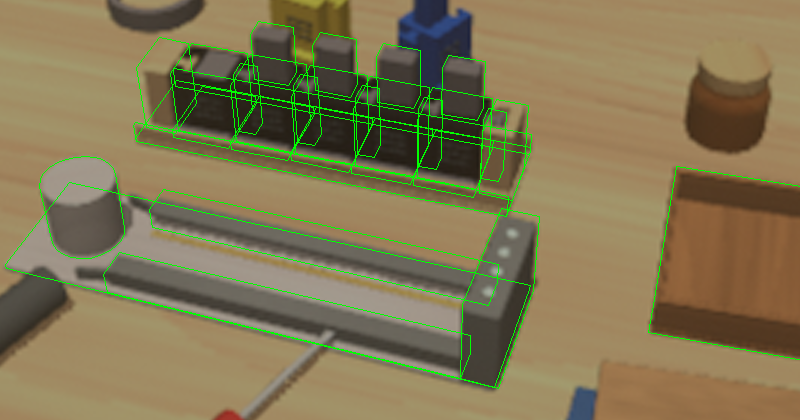

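View pics/ov1.png

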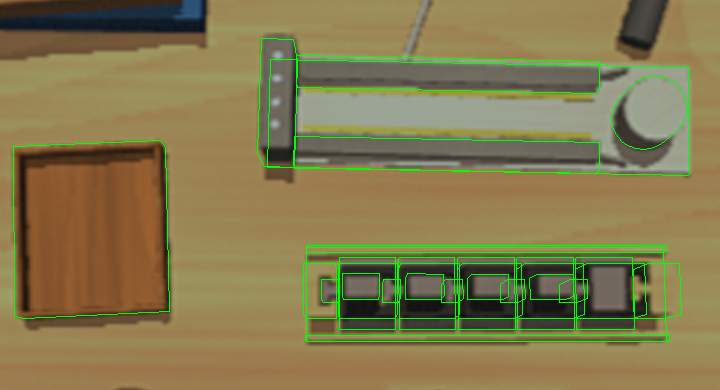

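```bash
cat > go.py <<'E'
import sys
from h import *
# usage: go.py x y z psi [x y z psi ...]: tool-axis delta for each target pose from current pose
s=env.get_state(); w,x,y,z=s["orientation"]; R=Rn.from_quat([x,y,z,w])
a=[float(v) for v in sys.argv[1:]]
print("tcp",s["tcp_pos"].round(4),"t",round(s["clock"],2),"gap",round(s["finger_gap"],4),"F",s["wrist_force"].round(1))
for i in range(0,len(a),4):
    p=a[i+3]; T=Rn.from_matrix(np.array([[np.cos(p),np.sin(p),0],[np.sin(p),-np.cos(p),0],[0,0,-1]]))
    d=R.inv().apply(np.array(a[i:i+3])-s["tcp_pos"]); print(np.r_[d,(R.inv()*T).as_rotvec()].round(4), "len",round(np.linalg.norm(d),3))
E
cat > m2.py <<'E'
from h import *
Q=[];
for rep in range(2):
    ps=[viewer.read_camera(n) for n in("scene","top")]
    dk=[max([d for d in nets.outline_of("dock",p)],key=lambda d:d["region"].sum()) for p in ps]
    tn=[nets.outline_of("tin",p)[0] for p in ps]
    ig=[cv2.dilate(t["region"].astype(np.uint8),np.ones((3,3)))>0 for t in tn]
    for sel in([0,1],[0],[1]):
        f=lambda L:[L[i] for i in sel]
        print(sel,*fit(f(ps),f([d["region"] for d in dk]),M["dock"],[.638,.002,-.01],0,f(ig)))
E
python3 m2.py; python3 go.py .634 -.150 .23 1.56
```

```text
[0, 1] [ 0.63990477  0.00083941 -0.01746886] 0.14830307438971027
[0] [ 6.41277730e-01  3.88645997e-04 -2.70516904e-02] 0.07096008252077617
[1] [ 0.63903755  0.00274896 -0.00801096] 0.06185221533379611
[0, 1] [ 0.63934709  0.00194557 -0.01431085] 0.1548792283836508
[0] [ 0.63985324  0.0010236  -0.01620089] 0.09553470472714289
[1] [ 0.63907299  0.00288952 -0.01260411] 0.053330150393888755
tcp [ 0.2301 -0.527   0.2313] t 2.5 gap 0.0855 F [ 0.5  0.1 -0.1]
[ 5.2100e-01 -1.8380e-01  1.3000e-03  1.0000e-04  1.0000e-04 -1.1482e+00] len 0.552
```

Careful with the scale: shifts go in shares of 0.75 m and turns go in shares of 90 degrees. That gives: 0.47 m / 0.75 = 0.6267, 0.42 m / 0.75 = 0.56, -1.148 rad / 1.5708 = -0.7308.

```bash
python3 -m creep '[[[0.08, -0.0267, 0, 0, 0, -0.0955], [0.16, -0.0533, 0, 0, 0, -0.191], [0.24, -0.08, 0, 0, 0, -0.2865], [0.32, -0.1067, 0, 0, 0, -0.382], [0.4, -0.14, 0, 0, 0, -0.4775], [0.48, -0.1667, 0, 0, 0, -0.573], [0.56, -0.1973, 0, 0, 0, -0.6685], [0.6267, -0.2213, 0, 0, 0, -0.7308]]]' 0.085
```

```text
refused: ROWS must be a list of rows, each a list of 6 numbers. Nothing was moved.
```

Refused on format, not on reach. It needs a list of rows, each a list of 6 numbers.

```bash
python3 -m creep '[[0.08, -0.0267, 0, 0, 0, -0.0955], [0.16, -0.0533, 0, 0, 0, -0.191], [0.24, -0.08, 0, 0, 0, -0.2865], [0.32, -0.1067, 0, 0, 0, -0.382], [0.4, -0.14, 0, 0, 0, -0.4775], [0.48, -0.1667, 0, 0, 0, -0.573], [0.56, -0.1973, 0, 0, 0, -0.6685], [0.6267, -0.2213, 0, 0, 0, -0.7308]]' 0.085; python3 go.py .6345 -.150 .12 1.56
cat > m3.py <<'E'
from h import *
import sys
z0=float(sys.argv[1]) if len(sys.argv)>1 else .004
ps=[viewer.read_camera(n) for n in("scene","top")]
for p in ps:
    r=nets.outline_of("tin",p)
    for d in r[:2]:
        b=d["box"]; q0=np.r_[ray(p,((b[0]+b[2])/2,(b[1]+b[3])/2),.03)[:2],0]
        q,f=fit([p],[d["region"]],M["tin"],q0,z0); print(d["confidence"].__round__(2),q.round(4)[:2],round(f,3))
E
python3 m3.py
```

```text
clock: 3.5
tcp_pos: [0.5958, -0.1851, 0.2315]
orientation: [0.0, 0.71, 0.705, 0.0]
wrist_force: [0.6, -1.1, 0.6]
finger_gap: 0.0846
grip_force: 0.0
tcp [ 0.5958 -0.1851  0.2315] t 3.5 gap 0.0846 F [ 0.6 -1.1  0.6]
[0.0354 0.0384 0.1115 0.0005 0.0005 0.0036] len 0.123
0.62 [ 0.6343 -0.1515] 0.072
0.62 [ 0.6338 -0.149 ] 0.077
```

Converted, 0.205 m / 0.75 = 0.2733, 0.035 m / 0.75 = 0.0467, 0.003 rad / 1.5708 = 0.0019.

```bash
python3 -m creep '[[0.0467, 0.0507, 0.0267, 0, 0, 0.0019], [0.0467, 0.0507, 0.0933, 0, 0, 0.0019], [0.0467, 0.0507, 0.16, 0, 0, 0.0019], [0.0467, 0.0507, 0.2133, 0, 0, 0.0019], [0.0467, 0.0507, 0.2533, 0, 0, 0.0019], [0.0467, 0.0507, 0.2733, 0, 0, 0.0019], [0.0467, 0.0507, 0.2733, 0, 0, 0.0019]]' 0.085; python3 -m creep '[[0, 0, 0, 0, 0, 0], [0, 0, 0, 0, 0, 0], [0, 0, 0, 0, 0, 0], [0, 0, 0, 0, 0, 0], [0, 0, 0, 0, 0, 0], [0, 0, 0, 0, 0, 0]]' 0.04 40; python3 -m creep '[[0, 0, -0.0133, 0, 0, 0], [0, 0, -0.0533, 0, 0, 0], [0, 0, -0.0933, 0, 0, 0], [0, 0, -0.1333, 0, 0, 0], [0, 0, -0.1333, 0, 0, 0]]'; python3 go.py .526 .346 .125 1.57
```

```text
clock: 4.58
tcp_pos: [0.6317, -0.153, 0.0257]
orientation: [-0.001, 0.713, 0.702, -0.0]
wrist_force: [0.1, -0.2, 1.0]
finger_gap: 0.0849
grip_force: 0.0
clock: 5.32
tcp_pos: [0.634, -0.1528, 0.0284]
orientation: [0.002, 0.712, 0.702, 0.0]
wrist_force: [-1.3, -0.9, 6.5]
finger_gap: 0.0549
grip_force: 43.4
clock: 5.95
tcp_pos: [0.6346, -0.1526, 0.1292]
orientation: [0.002, 0.712, 0.702, 0.001]
wrist_force: [0.3, -0.3, -3.1]
finger_gap: 0.0549
grip_force: 43.3
tcp [ 0.6346 -0.1526  0.1292] t 5.95 gap 0.0549 F [ 0.3 -0.3 -3.1]
[ 0.4971 -0.1155  0.0027  0.0051  0.0018 -0.0129] len 0.51
```

Converted, 0.48 m / 0.75 = 0.64, -0.028 m / 0.75 = -0.0373.

```bash
python3 -m creep '[[0.08, -0.0187, 0, 0, 0, 0], [0.16, -0.0373, 0, 0, 0, 0], [0.24, -0.056, 0, 0, 0, 0], [0.32, -0.0747, 0, 0, 0, 0], [0.4, -0.0933, 0, 0, 0, 0], [0.48, -0.112, 0, 0, 0, 0], [0.56, -0.1307, 0, 0, 0, 0], [0.64, -0.1493, 0, 0, 0, 0]]' - 60; python3 -m creep '[[0.0227, -0.004, 0, 0, 0, 0], [0.0227, -0.004, 0.04, 0, 0, 0], [0.0227, -0.004, 0.08, 0, 0, 0], [0.0227, -0.004, 0.1067, 0, 0, 0], [0.0227, -0.004, 0.12, 0, 0, 0], [0.0227, -0.004, 0.128, 0, 0, 0], [0.0227, -0.004, 0.1313, 0, 0, 0], [0.0227, -0.004, 0.1313, 0, 0, 0]]'; python3 go.py .526 .346 .0295 1.57
```

```text
clock: 6.95
tcp_pos: [0.5259, 0.3309, 0.1244]
orientation: [-0.0, 0.712, 0.702, -0.001]
wrist_force: [0.5, -0.1, -1.8]
finger_gap: 0.0544
grip_force: 66.3
clock: 7.95
tcp_pos: [0.5248, 0.3459, 0.0295]
orientation: [0.0, 0.712, 0.702, 0.0]
wrist_force: [-3.9, -2.5, 4.7]
finger_gap: 0.0545
grip_force: 67.2
tcp [0.5248 0.3459 0.0295] t 7.95 gap 0.0545 F [-3.9 -2.5  4.7]
[ 0.0001  0.0012  0.      0.0006  0.0003 -0.0136] len 0.001
```

Converted, -0.15 m / 0.75 = -0.2, -0.03 m / 0.75 = -0.04.

```bash
python3 -m creep '[[0, 0, 0, 0, 0, 0], [0, 0, 0, 0, 0, 0], [0, 0, 0, 0, 0, 0], [0, 0, -0.04, 0, 0, 0], [0, 0, -0.1067, 0, 0, 0], [0, 0, -0.1733, 0, 0, 0], [0, 0, -0.2, 0, 0, 0]]' 0.072
cat > m4.py <<'E'
from h import *
# handles: grey tops; rack fit from pack/filler union, several shots
for k in range(2):
    ps=[viewer.read_camera(n) for n in("scene","top")]
    if k==0:
        for i,p in enumerate(ps): cv2.imwrite(f"pics/r{i}.png",cv2.resize(p["image"][[slice(200,280),slice(240,290)][i],[slice(220,370),slice(285,425)][i],::-1],None,fx=5,fy=5,interpolation=cv2.INTER_CUBIC))
    ms=[]
    for p in ps:
        rr=nets.outline_of("rack",p)[0]; b=rr["box"]; m=rr["region"].copy()
        for nm in("pack1","filler"):
            for d in nets.outline_of(nm,p):
                x=d["box"]; c=((x[0]+x[2])/2,(x[1]+x[3])/2); col=p["image"][d["region"]].mean(0)
                if d["confidence"]>.3 and col.max()-col.min()<30 and b[0]-8<c[0]<b[2]+8 and b[1]-8<c[1]<b[3]+8: m|=d["region"]
        ms.append(m)
    for sel in([0,1],[0],[1]):
        q,f=fit([ps[i] for i in sel],[ms[i] for i in sel],M["rack"],[.474,-.0065,.015]); print(sel,q.round(4),round(f,3))
E
python3 m4.py; python3 m3.py .005
```

```text
clock: 8.82
tcp_pos: [0.5264, 0.3473, 0.1817]
orientation: [0.001, 0.712, 0.702, 0.003]
wrist_force: [0.0, 0.5, -0.4]
finger_gap: 0.072
grip_force: 0.0
[0, 1] [ 0.4739 -0.007   0.0142] 0.235
[0] [ 0.4751 -0.0077  0.0252] 0.166
[1] [ 0.4737 -0.0054  0.0149] 0.064
[0, 1] [ 0.4741 -0.0062  0.018 ] 0.164
[0] [ 0.4755 -0.0071  0.0202] 0.071
[1] [ 0.4736 -0.0053  0.0151] 0.079
0.67 [0.5268 0.3479] 0.054
0.31 [0.5195 0.0221] 1.246
0.61 [0.526  0.3508] 0.052
```

View pics/r1.png

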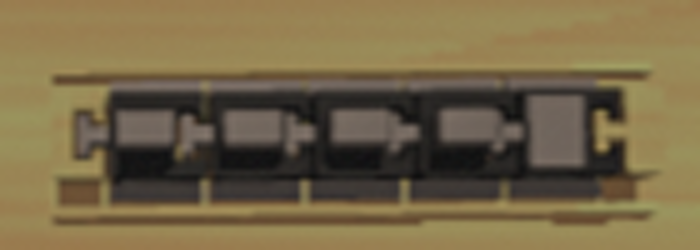

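```bash
python3 - <<'E'
from h import *
p=viewer.read_camera("top")
for u,v in[(145,127),(252,127),(360,128),(470,126)]:
    print(ray(p,(285+u/5-.4,240+v/5-.4),.109).round(4))
for Y in(106,53,0,-53): print(world([.474,-.0062,.0155],np.array([[0,Y+6,105.]])).round(4))
E
python3 go.py .472 .105 .18 1.586 .472 .105 .076 1.586
```

```text
[0.4714 0.1044 0.109 ]
[0.4721 0.0519 0.109 ]
[ 0.4724 -0.0012  0.109 ]
[ 0.4741 -0.0552  0.109 ]
[[0.4723 0.1058 0.105 ]]
[[0.4731 0.0528 0.105 ]]
[[ 4.739e-01 -2.000e-04  1.050e-01]]
[[ 0.4747 -0.0532  0.105 ]]
tcp [0.5248 0.3464 0.1778] t 9.88 gap 0.0723 F [-0.5 -0.6  0.7]
[-2.421e-01 -4.940e-02 -2.200e-03  1.000e-04  0.000e+00 -2.920e-02] len 0.247
[-2.421e-01 -4.940e-02  1.018e-01  1.000e-04  0.000e+00 -2.920e-02] len 0.267
```

Converted, -0.242 m / 0.75 = -0.3227, -0.18 m / 0.75 = -0.24, -0.029 rad / 1.5708 = -0.0185.

```bash
python3 -m creep '[[-0.08, -0.016, 0, 0, 0, -0.0185], [-0.16, -0.032, 0, 0, 0, -0.0185], [-0.24, -0.0493, 0, 0, 0, -0.0185], [-0.3227, -0.0667, 0, 0, 0, -0.0185], [-0.3227, -0.0667, 0, 0, 0, -0.0185], [-0.3227, -0.0667, 0.0667, 0, 0, -0.0185], [-0.3227, -0.0667, 0.1067, 0, 0, -0.0185], [-0.3227, -0.0667, 0.136, 0, 0, -0.0185]]' 0.05; python3 -m creep '[[0, 0, 0, 0, 0, 0], [0, 0, 0, 0, 0, 0]]'; python3 go.py .472 .105 .076 1.586
```

```text
clock: 10.88
tcp_pos: [0.4711, 0.1059, 0.0745]
orientation: [-0.0, 0.701, 0.713, -0.0]
wrist_force: [0.1, 0.9, 0.2]
finger_gap: 0.0498
grip_force: 0.0
clock: 11.12
tcp_pos: [0.4722, 0.1057, 0.0766]
orientation: [0.0, 0.702, 0.713, 0.0]
wrist_force: [0.9, 0.1, -0.4]
finger_gap: 0.0501
grip_force: 0.0
tcp [0.4722 0.1057 0.0766] t 11.12 gap 0.0501 F [ 0.9  0.1 -0.4]
[-0.0007 -0.0002  0.0006  0.0013 -0.0001  0.0006] len 0.001
```

Converted, -0.1 m / 0.75 = -0.1333, -0.09 m / 0.75 = -0.12.

```bash
python3 -m creep '[[0, 0, 0, 0, 0, 0], [0, 0, 0, 0, 0, 0], [0, 0, 0, 0, 0, 0], [0, 0, 0, 0, 0, 0], [0, 0, 0, 0, 0, 0]]' 0.005 80;  python3 -m creep '[[0, 0, -0.0053, 0, 0, 0], [0, 0, -0.0187, 0, 0, 0], [0, 0, -0.04, 0, 0, 0], [0, 0, -0.0667, 0, 0, 0], [0, 0, -0.0933, 0, 0, 0], [0, 0, -0.12, 0, 0, 0], [0, 0, -0.1333, 0, 0, 0]]'; python3 go.py .637 -.145 .18 1.557
python3 - <<'E'
from h import *
for y in(-160,-100,-75,-10,55,120): print(y,world([.6395,.0018,-.0135],np.array([[0,y+6,0.],])).round(4)[0,:2])
E
```

```text
clock: 11.75
tcp_pos: [0.4721, 0.1052, 0.0766]
orientation: [0.001, 0.702, 0.712, 0.001]
wrist_force: [-0.9, 0.2, 6.0]
finger_gap: 0.0169
grip_force: 81.0
clock: 12.62
tcp_pos: [0.4717, 0.1051, 0.177]
orientation: [0.0, 0.702, 0.712, 0.0]
wrist_force: [-1.0, -0.7, -2.7]
finger_gap: 0.0168
grip_force: 82.2
tcp [0.4717 0.1051 0.177 ] t 12.62 gap 0.0168 F [-1.  -0.7 -2.7]
[-2.526e-01  1.615e-01 -2.800e-03  1.200e-03  1.000e-04  2.880e-02] len 0.3
-160 [ 0.6374 -0.1522]
-100 [ 0.6382 -0.0922]
-75 [ 0.6386 -0.0672]
-10 [ 0.6394 -0.0022]
55 [0.6403 0.0628]
120 [0.6412 0.1278]
```

Converted, -0.26 m / 0.75 = -0.3467, -0.24 m / 0.75 = -0.32, 0.029 rad / 1.5708 = 0.0185.

```bash
python3 -m creep '[[0, 0.0667, -0.02, 0, 0, 0], [0, 0.1333, -0.02, 0, 0, 0], [-0.08, 0.16, -0.02, 0, 0, 0.0064], [-0.16, 0.18, -0.02, 0, 0, 0.0127], [-0.24, 0.2, -0.02, 0, 0, 0.0185], [-0.32, 0.2133, -0.02, 0, 0, 0.0185], [-0.3467, 0.2156, -0.0133, 0, 0, 0.0185], [-0.3467, 0.2156, -0.0133, 0, 0, 0.0185]]'; python3 -m creep '[[0, 0, 0.0533, 0, 0, 0], [0, 0, 0.0933, 0, 0, 0], [0, 0, 0.12, 0, 0, 0], [0, 0, 0.1333, 0, 0, 0], [0, 0, 0.1413, 0, 0, 0], [0, 0, 0.1413, 0, 0, 0], [0, 0, 0.1413, 0, 0, 0]]'; python3 go.py .6374 -.1522 .0766 1.557
python3 - <<'E'
from h import *
for i,n in enumerate(("scene","top")):
    p=viewer.read_camera(n); cv2.imwrite(f"pics/l{i}.png",cv2.resize(p["image"][[slice(200,330),slice(180,240)][i],[slice(170,370),slice(270,430)][i],::-1],None,fx=4,fy=4,interpolation=cv2.INTER_CUBIC))
E
```

```text
clock: 13.62
tcp_pos: [0.6361, -0.1538, 0.1841]
orientation: [-0.001, 0.713, 0.701, -0.001]
wrist_force: [-1.0, 1.1, -3.5]
finger_gap: 0.0167
grip_force: 81.8
clock: 14.5
tcp_pos: [0.6376, -0.1525, 0.0808]
orientation: [0.001, 0.712, 0.702, 0.0]
wrist_force: [0.4, -0.1, -3.4]
finger_gap: 0.0167
grip_force: 81.8
tcp [ 0.6376 -0.1525  0.0808] t 14.5 gap 0.0167 F [ 0.4 -0.1 -3.4]
[ 0.0003 -0.0002  0.0042  0.0015  0.0006 -0.0001] len 0.004
```

View pics/l0.png

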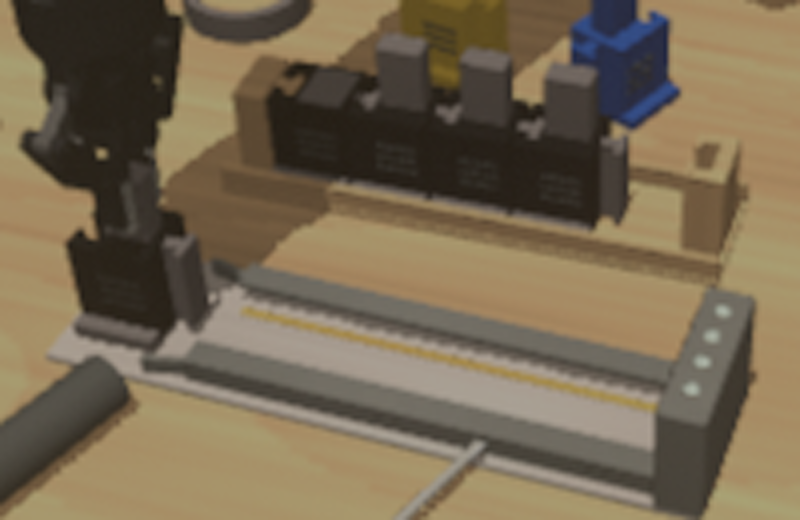

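Converted, 0.0038 m / 0.75 = 0.0051, 0.002 m / 0.75 = 0.0027.

```bash
python3 -m creep '[[0, 0, 0.0027, 0, 0, 0], [0, 0, 0.0051, 0, 0, 0], [0, 0, 0.0051, 0, 0, 0]]'; python3 -m creep '[[0.0133, 0, 0, 0, 0, 0], [0.0267, 0, 0, 0, 0, 0], [0.04, 0, 0, 0, 0, 0], [0.0533, 0, 0, 0, 0, 0], [0.0667, 0, 0, 0, 0, 0], [0.08, 0, 0, 0, 0, 0]]'; python3 go.py .6386 -.0672 .0766 1.557
```

```text
clock: 14.98
tcp_pos: [0.6371, -0.1525, 0.0768]
orientation: [0.0, 0.712, 0.702, 0.0]
wrist_force: [-2.3, 1.5, 2.5]
finger_gap: 0.0169
grip_force: 82.8
clock: 15.72
tcp_pos: [0.6383, -0.0923, 0.0766]
orientation: [0.001, 0.712, 0.702, -0.0]
wrist_force: [0.4, -5.5, 5.6]
finger_gap: 0.0169
grip_force: 83.2
tcp [ 0.6383 -0.0923  0.0766] t 15.72 gap 0.0169 F [ 0.4 -5.5  5.6]
[ 0.0251 -0.0001 -0.      0.0013  0.0013 -0.0004] len 0.025
```

Converted, 0.1 m / 0.75 = 0.1333, 0.075 m / 0.75 = 0.1.

```bash
python3 -m creep '[[0.0333, 0, 0, 0, 0, 0], [0.0667, 0, 0, 0, 0, 0], [0.1, 0, 0, 0, 0, 0], [0.1333, 0, 0, 0, 0, 0], [0.1333, 0, 0, 0, 0, 0]]'; python3 -m creep '[[0.0333, 0, 0, 0, 0, 0], [0.0667, 0, 0, 0, 0, 0], [0.1, 0, 0, 0, 0, 0], [0.1333, 0, 0, 0, 0, 0], [0.1467, 0, 0, 0, 0, 0], [0.1533, 0, 0, 0, 0, 0], [0.1533, 0, 0, 0, 0, 0]]';  python3 go.py .6412 .1278 .0766 1.557
```

```text
clock: 16.35
tcp_pos: [0.6378, 0.0101, 0.0749]
orientation: [-0.002, 0.711, 0.703, -0.0]
wrist_force: [-0.9, -0.7, -1.3]
finger_gap: 0.005
grip_force: 0.0
clock: 17.23
tcp_pos: [0.6407, 0.1224, 0.0758]
orientation: [-0.0, 0.712, 0.702, -0.0]
wrist_force: [0.0, -0.5, 0.7]
finger_gap: 0.0049
grip_force: 0.0
tcp [0.6407 0.1224 0.0758] t 17.23 gap 0.0049 F [ 0.  -0.5  0.7]
[ 0.0054  0.0005 -0.0008 -0.0004  0.0001 -0.0001] len 0.005
```

Converted, -0.13 m / 0.75 = -0.1733, -0.1 m / 0.75 = -0.1333.

```bash
python3 -m creep '[[0, 0, -0.0667, 0, 0, 0], [0, 0, -0.1333, 0, 0, 0], [0, 0, -0.1733, 0, 0, 0], [0, 0, -0.1733, 0, 0, 0]]' 0.05
python3 - <<'E'
from h import *
ims=[]
for i,n in enumerate(("scene","top")):
    p=viewer.read_camera(n); ims.append(cv2.resize(p["image"][[slice(240,330),slice(170,240)][i],[slice(170,370),slice(260,460)][i],::-1],None,fx=4,fy=4,interpolation=cv2.INTER_CUBIC)[:320])
cv2.imwrite("pics/slip.png",np.vstack(ims)[:600])
E
```

```text
clock: 17.73
tcp_pos: [0.6427, 0.1217, 0.2094]
orientation: [0.002, 0.712, 0.702, 0.002]
wrist_force: [-0.5, 0.3, 0.0]
finger_gap: 0.0503
grip_force: 0.0
```

View pics/slip.png

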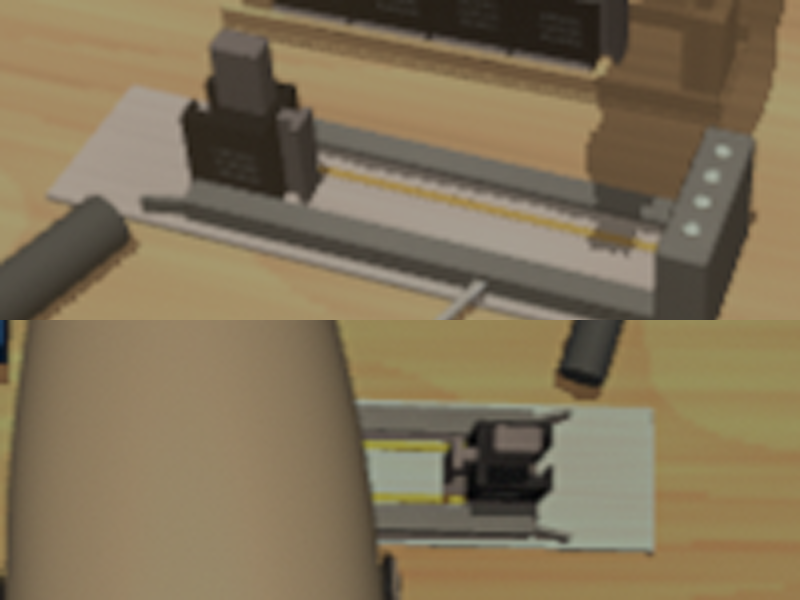

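```bash
python3 - <<'E'
from h import *
p=viewer.read_camera("top"); print(ray(p,(389.1,199.1),.109))
for v in(424,452): print(ray(p,(389,170+(v-320)/4),.109))
p=viewer.read_camera("scene"); print(ray(p,(170+240/4,240+42/4),.109))
E
python3 go.py .638 -.086 .2 1.557
```

```text
[ 0.63960092 -0.08275774  0.109     ]
[ 0.64756868 -0.08258708  0.109     ]
[ 0.62959184 -0.08240487  0.109     ]
[ 0.64121396 -0.07965336  0.109     ]
tcp [0.64   0.122  0.2042] t 17.93 gap 0.05 F [0.3 0.8 0.3]
[-0.208   0.0011  0.0042 -0.0029  0.0003 -0.0009] len 0.208
```

Converted, -0.204 m / 0.75 = -0.272, 0.002 m / 0.75 = 0.0027.

```bash
python3 -m creep '[[-0.08, 0, 0, 0, 0, 0], [-0.16, 0.0013, 0, 0, 0, 0], [-0.24, 0.0027, 0, 0, 0, 0], [-0.272, 0.0027, 0, 0, 0, 0], [-0.272, 0.0027, 0.0667, 0, 0, 0], [-0.272, 0.0027, 0.12, 0, 0, 0], [-0.272, 0.0027, 0.16, 0, 0, 0], [-0.272, 0.0027, 0.17, 0, 0, 0]]'; python3 -m creep '[[0, 0, 0, 0, 0, 0], [0, 0, 0, 0, 0, 0], [0, 0, 0, 0, 0, 0], [0, 0, 0, 0, 0, 0], [0, 0, 0, 0, 0, 0], [0, 0, 0, 0, 0, 0]]' 0.005 80; python3 -m creep '[[0.0333, 0, 0, 0, 0, 0], [0.0667, 0, 0, 0, 0, 0], [0.1, 0, 0, 0, 0, 0], [0.1333, 0, 0, 0, 0, 0], [0.1667, 0, 0, 0, 0, 0], [0.2, 0, 0, 0, 0, 0], [0.2333, 0, 0, 0, 0, 0], [0.2533, 0, 0, 0, 0, 0]]';  python3 go.py .6412 .1278 .0766 1.557
```

```text
clock: 18.92
tcp_pos: [0.6375, -0.0802, 0.075]
orientation: [-0.003, 0.712, 0.702, -0.002]
wrist_force: [-1.0, 0.5, -0.3]
finger_gap: 0.0504
grip_force: 0.0
clock: 19.68
tcp_pos: [0.6406, -0.0815, 0.0797]
orientation: [0.001, 0.712, 0.702, 0.001]
wrist_force: [-1.4, 0.6, 6.3]
finger_gap: 0.0165
grip_force: 81.7
clock: 20.68
tcp_pos: [0.6425, 0.1095, 0.0783]
orientation: [0.0, 0.712, 0.702, -0.0]
wrist_force: [-0.5, -0.2, 0.4]
finger_gap: 0.0051
grip_force: 0.0
tcp [0.6425 0.1095 0.0783] t 20.68 gap 0.0051 F [-0.5 -0.2  0.4]
[ 0.0183 -0.0015  0.0017 -0.0003  0.0003  0.0005] len 0.018
```

Converted, -0.13 m / 0.75 = -0.1733, -0.1 m / 0.75 = -0.1333.

```bash
python3 -m creep '[[0, 0, -0.0667, 0, 0, 0], [0, 0, -0.1333, 0, 0, 0], [0, 0, -0.1733, 0, 0, 0], [0, 0, -0.1733, 0, 0, 0]]' 0.05
python3 - <<'E'
from h import *
ims=[]
for i,n in enumerate(("scene","top")):
    p=viewer.read_camera(n); ims.append(cv2.resize(p["image"][[slice(240,300),slice(180,235)][i],[slice(180,280),slice(340,440)][i],::-1],None,fx=5,fy=5,interpolation=cv2.INTER_CUBIC)[:300])
cv2.imwrite("pics/slip2.png",np.vstack(ims))
E
```

```text
clock: 21.18
tcp_pos: [0.6445, 0.1083, 0.2118]
orientation: [0.002, 0.712, 0.702, 0.002]
wrist_force: [0.8, 0.1, 0.2]
finger_gap: 0.0503
grip_force: 0.0
```

View pics/slip2.png

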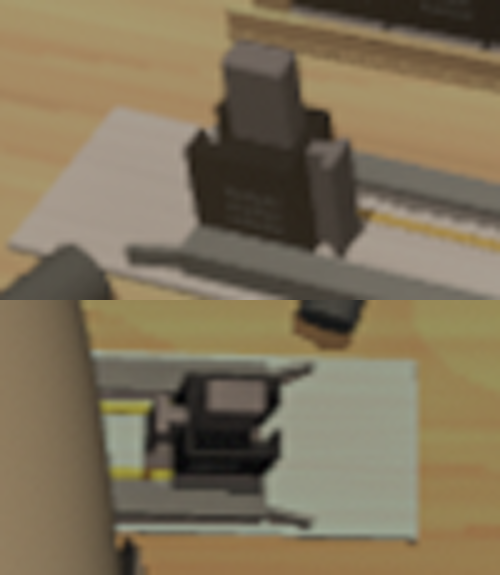

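```bash
python3 - <<'E'
from h import *
p=viewer.read_camera("top"); print(ray(p,(387-.4,199.2-.4),.109))
E
python3 go.py .6395 -.077 .079 1.557
```

```text
[ 0.64027631 -0.07647866  0.109     ]
tcp [0.642  0.1083 0.207 ] t 21.32 gap 0.0502 F [-0.3  0.4  0. ]
[-0.1853  0.0004  0.1281 -0.002   0.0003 -0.0005] len 0.225
```

Converted, -0.185 m / 0.75 = -0.2467, -0.17 m / 0.75 = -0.2267.

```bash
python3 -m creep '[[-0.08, 0, 0, 0, 0, 0], [-0.16, 0, 0, 0, 0, 0], [-0.2267, 0, 0, 0, 0, 0], [-0.2467, 0, 0, 0, 0, 0], [-0.2467, 0, 0.0667, 0, 0, 0], [-0.2467, 0, 0.12, 0, 0, 0], [-0.2467, 0, 0.16, 0, 0, 0], [-0.2467, 0, 0.1707, 0, 0, 0]]'; python3 -m creep '[[0, 0, 0, 0, 0, 0], [0, 0, 0, 0, 0, 0], [0, 0, 0, 0, 0, 0], [0, 0, 0, 0, 0, 0], [0, 0, 0, 0, 0, 0], [0, 0, 0, 0, 0, 0]]' 0.005 80|grep -E "tcp|force|gap"; for i in 1 2 3; do python3 -m creep '[[0, 0, 0, 0, 0, 0]]'|grep -E "tcp|force|gap";done;  python3 -m creep '[[0.004, 0, 0, 0, 0, 0], [0.008, 0, 0, 0, 0, 0]]'|grep -E "tcp|force|gap";  python3 -m creep '[[0.004, 0, 0, 0, 0, 0], [0.008, 0, 0, 0, 0, 0]]'|grep -E "tcp|force|gap"; python3 go.py .639 -.077 .0766 1.557
```

```text
clock: 22.32
tcp_pos: [0.6375, -0.0751, 0.0769]
orientation: [-0.003, 0.712, 0.702, -0.002]
wrist_force: [-0.8, 0.5, -0.1]
finger_gap: 0.0501
grip_force: 0.0
tcp_pos: [0.6406, -0.0764, 0.0818]
wrist_force: [-1.7, 2.3, 5.9]
finger_gap: 0.0166
grip_force: 79.4
tcp_pos: [0.6406, -0.0764, 0.0818]
wrist_force: [-2.6, 1.0, 6.0]
finger_gap: 0.0169
grip_force: 79.4
tcp_pos: [0.6406, -0.0764, 0.0819]
wrist_force: [-2.4, 2.3, 6.0]
finger_gap: 0.0165
grip_force: 79.4
tcp_pos: [0.6406, -0.0764, 0.0818]
wrist_force: [-1.6, 2.0, 6.0]
finger_gap: 0.0168
grip_force: 79.4
tcp_pos: [0.6407, -0.0728, 0.0819]
wrist_force: [-0.8, -4.2, 1.5]
finger_gap: 0.0169
grip_force: 78.6
tcp_pos: [0.6408, -0.0667, 0.0819]
wrist_force: [-2.9, -6.3, 8.4]
finger_gap: 0.0168
grip_force: 79.5
tcp [ 0.6408 -0.0667  0.0819] t 23.95 gap 0.0168 F [-2.9 -6.3  8.4]
[-0.0103 -0.0017  0.0054  0.0018  0.0045 -0.0018] len 0.012
```

Careful with the scale: shifts go in shares of 0.75 m and turns go in shares of 90 degrees. That gives: 0.048 m / 0.75 = 0.064, 0.042 m / 0.75 = 0.056.

```bash
python3 -m creep '[[0.008, 0, -0.0007, 0, 0, 0], [0.016, 0, -0.0013, 0, 0, 0], [0.024, 0, -0.0013, 0, 0, 0], [0.032, 0, -0.0013, 0, 0, 0], [0.04, 0, -0.0013, 0, 0, 0], [0.048, 0, -0.0013, 0, 0, 0], [0.056, 0, -0.0013, 0, 0, 0], [0.064, 0, -0.0013, 0, 0, 0]]'|grep -E "tcp|force|gap";  python3 -m creep '[[0.0107, 0, 0, 0, 0, 0], [0.0213, 0, 0, 0, 0, 0], [0.032, 0, 0, 0, 0, 0], [0.0427, 0, 0, 0, 0, 0], [0.0533, 0, 0, 0, 0, 0], [0.064, 0, 0, 0, 0, 0]]'|grep -E "tcp|force|gap"; python3 go.py .6412 .1278 .0766 1.557
```

```text
tcp_pos: [0.6411, -0.0162, 0.0818]
wrist_force: [-0.4, -0.1, 6.0]
finger_gap: 0.0164
grip_force: 79.7
tcp_pos: [0.6417, 0.0318, 0.0819]
wrist_force: [0.0, 3.3, 3.2]
finger_gap: 0.0167
grip_force: 78.9
tcp [0.6417 0.0318 0.0819] t 25.7 gap 0.0167 F [0.  3.3 3.2]
[ 0.096  -0.0019  0.0052  0.0006  0.0006 -0.0003] len 0.096
```

Converted, 0.048 m / 0.75 = 0.064, 0.04 m / 0.75 = 0.0533.

```bash
python3 -m creep '[[0.0107, 0, 0, 0, 0, 0], [0.0213, 0, 0, 0, 0, 0], [0.032, 0, 0, 0, 0, 0], [0.0427, 0, 0, 0, 0, 0], [0.0533, 0, 0, 0, 0, 0], [0.064, 0, 0, 0, 0, 0]]'|grep -E "tcp|force|gap";  python3 -m creep '[[0.0107, 0, 0, 0, 0, 0], [0.0213, 0, 0, 0, 0, 0], [0.032, 0, 0, 0, 0, 0], [0.0427, 0, 0, 0, 0, 0], [0.0533, 0, 0, 0, 0, 0], [0.0587, 0, 0, 0, 0, 0]]'|grep -E "tcp|force|gap"; python3 go.py .6412 .1278 .0766 1.557
```

```text
tcp_pos: [0.6423, 0.0797, 0.0819]
wrist_force: [1.1, 0.2, -0.5]
finger_gap: 0.0169
grip_force: 78.2
tcp_pos: [0.6426, 0.1239, 0.0819]
wrist_force: [-1.9, -5.8, 11.7]
finger_gap: 0.0167
grip_force: 80.6
tcp [0.6426 0.1239 0.0819] t 27.2 gap 0.0167 F [-1.9 -5.8 11.7]
[ 0.0038 -0.0015  0.0053  0.0001  0.0007  0.0001] len 0.007
```

Converted, -0.125 m / 0.75 = -0.1667, -0.08 m / 0.75 = -0.1067.

```bash
python3 -m creep '[[0, 0, 0, 0, 0, 0], [0, 0, 0, 0, 0, 0], [0, 0, -0.04, 0, 0, 0], [0, 0, -0.1067, 0, 0, 0], [0, 0, -0.1667, 0, 0, 0], [0, 0, -0.1667, 0, 0, 0], [0, 0, -0.1667, 0, 0, 0]]' 0.05;  python3 go.py .4725 .0522 .2 1.586
python3 - <<'E'
from h import *
ims=[]
for i,n in enumerate(("scene","top")):
    p=viewer.read_camera(n); ims.append(cv2.resize(p["image"][[slice(205,335),slice(180,290)][i],[slice(180,370),slice(270,460)][i],::-1],None,fx=2.4,fy=2.4,interpolation=cv2.INTER_CUBIC))
cv2.imwrite("pics/p1.png",np.vstack(ims))
E
```

```text
clock: 28.08
tcp_pos: [0.6425, 0.1237, 0.2056]
orientation: [-0.0, 0.712, 0.702, -0.0]
wrist_force: [0.1, 0.7, -0.7]
finger_gap: 0.0501
grip_force: 0.0
tcp [0.6425 0.1237 0.2056] t 28.07 gap 0.0501 F [ 0.1  0.7 -0.7]
[-0.0739 -0.169   0.0058 -0.0011 -0.0004 -0.0291] len 0.184
```

View pics/p1.png

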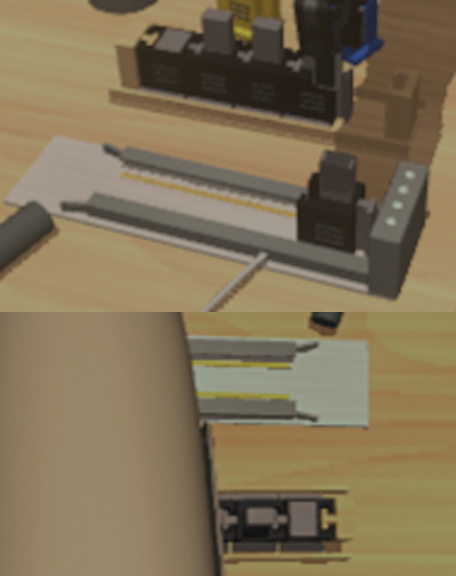

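Converted, -0.169 m / 0.75 = -0.2253, -0.074 m / 0.75 = -0.0987, -0.029 rad / 1.5708 = -0.0185.

```bash
python3 -m creep '[[-0.024, -0.06, 0, 0, 0, -0.0064], [-0.0493, -0.12, 0, 0, 0, -0.0185], [-0.0733, -0.18, 0, 0, 0, -0.0185], [-0.0987, -0.2253, 0, 0, 0, -0.0185], [-0.0987, -0.2253, 0.0067, 0, 0, -0.0185], [-0.0987, -0.2253, 0.0733, 0, 0, -0.0185], [-0.0987, -0.2253, 0.1333, 0, 0, -0.0185], [-0.0987, -0.2253, 0.1707, 0, 0, -0.0185]]' 0.05; python3 -m creep '[[0, 0, 0, 0, 0, 0], [0, 0, 0, 0, 0, 0], [0, 0, 0, 0, 0, 0]]' | grep tcp; python3 -m creep '[[0, 0, 0, 0, 0, 0], [0, 0, 0, 0, 0, 0], [0, 0, 0, 0, 0, 0], [0, 0, 0, 0, 0, 0], [0, 0, 0, 0, 0, 0], [0, 0, 0, 0, 0, 0]]' 0.005 80;  python3 -m creep '[[0, 0, -0.0053, 0, 0, 0], [0, 0, -0.0187, 0, 0, 0], [0, 0, -0.04, 0, 0, 0], [0, 0, -0.0667, 0, 0, 0], [0, 0, -0.0933, 0, 0, 0], [0, 0, -0.12, 0, 0, 0], [0, 0, -0.1533, 0, 0, 0], [0, 0, -0.1533, 0, 0, 0]]'; python3 go.py .638 -.1522 .19 1.557
```

```text
clock: 29.18
tcp_pos: [0.4718, 0.0524, 0.0752]
orientation: [-0.001, 0.702, 0.712, -0.001]
wrist_force: [0.4, -0.3, 0.9]
finger_gap: 0.0501
grip_force: 0.0
tcp_pos: [0.4742, 0.0519, 0.0797]
clock: 30.3
tcp_pos: [0.4733, 0.0518, 0.0792]
orientation: [0.001, 0.702, 0.712, 0.0]
wrist_force: [-1.3, -0.7, 6.6]
finger_gap: 0.0169
grip_force: 79.9
clock: 31.3
tcp_pos: [0.4741, 0.0519, 0.1953]
orientation: [0.001, 0.702, 0.712, 0.001]
wrist_force: [0.9, 0.1, -2.9]
finger_gap: 0.0171
grip_force: 78.9
tcp [0.4741 0.0519 0.1953] t 31.3 gap 0.0171 F [ 0.9  0.1 -2.9]
[-0.2065  0.1608  0.006   0.0038  0.0003  0.0288] len 0.262
```

Converted, -0.2065 m / 0.75 = -0.2753, -0.12 m / 0.75 = -0.16, 0.029 rad / 1.5708 = 0.0185.

```bash
python3 -m creep '[[0, 0.0667, 0, 0, 0, 0], [0, 0.1333, 0, 0, 0, 0], [-0.08, 0.1667, 0, 0, 0, 0.0064], [-0.16, 0.1933, 0, 0, 0, 0.0127], [-0.24, 0.2067, 0, 0, 0, 0.0185], [-0.2753, 0.2147, 0, 0, 0, 0.0185], [-0.2753, 0.2147, 0, 0, 0, 0.0185]]'; python3 -m creep '[[0, 0, 0.0533, 0, 0, 0], [0, 0, 0.0933, 0, 0, 0], [0, 0, 0.12, 0, 0, 0], [0, 0, 0.14, 0, 0, 0], [0, 0, 0.1467, 0, 0, 0], [0, 0, 0.1467, 0, 0, 0], [0, 0, 0.1467, 0, 0, 0]]'; python3 go.py .638 -.1522 .0795 1.557
```

```text
clock: 32.17
tcp_pos: [0.6365, -0.1548, 0.1911]
orientation: [-0.001, 0.713, 0.701, -0.001]
wrist_force: [-0.3, 0.1, -2.3]
finger_gap: 0.0171
grip_force: 79.5
clock: 33.05
tcp_pos: [0.6376, -0.1524, 0.0846]
orientation: [0.001, 0.712, 0.702, 0.0]
wrist_force: [0.1, -0.8, -2.3]
finger_gap: 0.0169
grip_force: 79.5
tcp [ 0.6376 -0.1524  0.0846] t 33.05 gap 0.0169 F [ 0.1 -0.8 -2.3]
[ 0.0002  0.0004  0.0051  0.0018  0.0007 -0.0001] len 0.005
```

Converted, 0.0048 m / 0.75 = 0.0064, 0.003 m / 0.75 = 0.004.

```bash
python3 -m creep '[[0, 0, 0.004, 0, 0, 0], [0, 0, 0.0064, 0, 0, 0], [0, 0, 0.0064, 0, 0, 0]]'|grep -E "tcp|force|gap"; python3 -m creep '[[0.0107, 0, 0, 0, 0, 0], [0.0213, 0, 0, 0, 0, 0], [0.032, 0, 0, 0, 0, 0], [0.0427, 0, 0, 0, 0, 0], [0.0533, 0, 0, 0, 0, 0], [0.064, 0, 0, 0, 0, 0], [0.0747, 0, 0, 0, 0, 0]]'|grep -E "tcp|force|gap";python3 -m creep '[[0.0107, 0, 0, 0, 0, 0], [0.0213, 0, 0, 0, 0, 0], [0.032, 0, 0, 0, 0, 0], [0.0427, 0, 0, 0, 0, 0], [0.0533, 0, 0, 0, 0, 0], [0.064, 0, 0, 0, 0, 0]]'|grep -E "tcp|force|gap"; python3 go.py .6412 .062 .0795 1.557
```

```text
tcp_pos: [0.6371, -0.1524, 0.0792]
wrist_force: [-1.1, -0.3, 0.7]
finger_gap: 0.0171
grip_force: 79.7
tcp_pos: [0.638, -0.0959, 0.0793]
wrist_force: [2.1, -4.3, -1.4]
finger_gap: 0.017
grip_force: 79.4
tcp_pos: [0.6386, -0.048, 0.0793]
wrist_force: [1.3, 2.4, -0.0]
finger_gap: 0.0169
grip_force: 79.6
tcp [ 0.6386 -0.048   0.0793] t 35.05 gap 0.0169 F [ 1.3  2.4 -0. ]
[ 0.11    0.0011 -0.0003  0.0008  0.0008 -0.0003] len 0.11
```

Converted, 0.056 m / 0.75 = 0.0747, 0.048 m / 0.75 = 0.064.

```bash
python3 -m creep '[[0.0107, 0, 0, 0, 0, 0], [0.0213, 0, 0, 0, 0, 0], [0.032, 0, 0, 0, 0, 0], [0.0427, 0.0007, 0, 0, 0, 0], [0.0533, 0.0007, 0, 0, 0, 0], [0.064, 0.0013, 0, 0, 0, 0], [0.0747, 0.0013, 0, 0, 0, 0]]'|grep -E "tcp|force|gap";python3 -m creep '[[0.0107, 0, 0, 0, 0, 0], [0.0213, 0, 0, 0, 0, 0], [0.032, 0, 0, 0, 0, 0], [0.0427, 0, 0, 0, 0, 0], [0.0533, 0, 0, 0, 0, 0], [0.0587, 0, 0, 0, 0, 0]]'|grep -E "tcp|force|gap"; for i in 1 2; do python3 -m creep '[[0.0033, 0, 0, 0, 0, 0], [0.0067, 0, 0, 0, 0, 0]]'|grep -E "tcp|force|gap"; done; python3 go.py .6412 .062 .0795 1.557
```

```text
tcp_pos: [0.6402, 0.008, 0.0793]
wrist_force: [0.6, 1.7, 1.4]
finger_gap: 0.0167
grip_force: 79.6
tcp_pos: [0.6407, 0.0521, 0.0792]
wrist_force: [-1.2, -6.9, 4.2]
finger_gap: 0.0168
grip_force: 80.4
tcp_pos: [0.6409, 0.0568, 0.0792]
wrist_force: [-1.0, -6.2, 9.8]
finger_gap: 0.017
grip_force: 81.4
tcp_pos: [0.6411, 0.0611, 0.0793]
wrist_force: [-0.0, -7.7, 4.1]
finger_gap: 0.0166
grip_force: 80.5
tcp [0.6411 0.0611 0.0793] t 37.17 gap 0.0166 F [-0.  -7.7  4.1]
[ 0.0009  0.0001 -0.0002  0.0008  0.0026 -0.0008] len 0.001
```

```bash
python3 -m creep '[[0, 0, 0, 0, 0, 0], [0, 0, 0, 0, 0, 0], [0, 0, -0.04, 0, 0, 0], [0, 0, -0.1067, 0, 0, 0], [0, 0, -0.16, 0, 0, 0], [0, 0, -0.16, 0, 0, 0], [0, 0, -0.16, 0, 0, 0]]' 0.05|grep -E "tcp|gap";  python3 go.py .473 -.001 .195 1.586 .473 -.001 .079 1.586
```

```text
tcp_pos: [0.6404, 0.0622, 0.1977]
finger_gap: 0.0502
tcp [0.6404 0.0622 0.1977] t 38.05 gap 0.0502 F [-0.6 -0.2 -0.6]
[-0.0655 -0.1665  0.0029 -0.0013 -0.0005 -0.0288] len 0.179
[-0.0656 -0.1663  0.1189 -0.0013 -0.0005 -0.0288] len 0.215
```

Converted, -0.1665 m / 0.75 = -0.222, -0.135 m / 0.75 = -0.18, -0.029 rad / 1.5708 = -0.0185.

```bash
python3 -m creep '[[-0.024, -0.06, 0, 0, 0, -0.0064], [-0.0493, -0.12, 0, 0, 0, -0.0185], [-0.0733, -0.18, 0, 0, 0, -0.0185], [-0.0873, -0.222, 0, 0, 0, -0.0185], [-0.0873, -0.222, 0.0067, 0, 0, -0.0185], [-0.0873, -0.222, 0.0733, 0, 0, -0.0185], [-0.0873, -0.222, 0.1333, 0, 0, -0.0185], [-0.0873, -0.222, 0.1587, 0, 0, -0.0185]]' 0.05; python3 -m creep '[[0, 0, 0, 0, 0, 0], [0, 0, 0, 0, 0, 0], [0, 0, 0, 0, 0, 0]]' | grep tcp; python3 -m creep '[[0, 0, 0, 0, 0, 0], [0, 0, 0, 0, 0, 0], [0, 0, 0, 0, 0, 0], [0, 0, 0, 0, 0, 0], [0, 0, 0, 0, 0, 0], [0, 0, 0, 0, 0, 0]]' 0.005 80;  python3 -m creep '[[0, 0, -0.0053, 0, 0, 0], [0, 0, -0.0187, 0, 0, 0], [0, 0, -0.04, 0, 0, 0], [0, 0, -0.0667, 0, 0, 0], [0, 0, -0.0933, 0, 0, 0], [0, 0, -0.12, 0, 0, 0], [0, 0, -0.1533, 0, 0, 0], [0, 0, -0.1533, 0, 0, 0]]'; python3 go.py .638 -.1522 .19 1.557
```

```text
clock: 39.05
tcp_pos: [0.4713, -0.0005, 0.0756]
orientation: [-0.003, 0.702, 0.713, -0.002]
wrist_force: [0.2, -0.5, 0.5]
finger_gap: 0.0499
grip_force: 0.0
tcp_pos: [0.4746, -0.0014, 0.0806]
clock: 40.17
tcp_pos: [0.4739, -0.0015, 0.0803]
orientation: [0.001, 0.702, 0.712, 0.0]
wrist_force: [-0.5, 0.2, 5.4]
finger_gap: 0.0169
grip_force: 78.5
clock: 41.18
tcp_pos: [0.4748, -0.0016, 0.1965]
orientation: [0.002, 0.702, 0.712, 0.001]
wrist_force: [0.7, -0.7, -2.3]
finger_gap: 0.0167
grip_force: 78.4
tcp [ 0.4748 -0.0016  0.1965] t 41.17 gap 0.0167 F [ 0.7 -0.7 -2.3]
[-0.153   0.1609  0.0072  0.0038  0.0007  0.0288] len 0.222
```

Converted, 0.161 m / 0.75 = 0.2147, 0.16 m / 0.75 = 0.2133, 0.029 rad / 1.5708 = 0.0185.

```bash
python3 -m creep '[[0, 0.0667, 0, 0, 0, 0], [0, 0.1333, 0, 0, 0, 0.0064], [-0.0667, 0.1733, 0, 0, 0, 0.0127], [-0.1333, 0.2, 0, 0, 0, 0.0185], [-0.1867, 0.2133, 0, 0, 0, 0.0185], [-0.204, 0.2147, 0, 0, 0, 0.0185], [-0.204, 0.2147, 0, 0, 0, 0.0185]]'|grep -E "tcp|gap|force"; python3 -m creep '[[0, 0, 0.0533, 0, 0, 0], [0, 0, 0.0933, 0, 0, 0], [0, 0, 0.12, 0, 0, 0], [0, 0, 0.14, 0, 0, 0], [0, 0, 0.148, 0, 0, 0], [0, 0, 0.148, 0, 0, 0], [0, 0, 0.148, 0, 0, 0]]'|grep -E "tcp|gap|force"; python3 go.py .638 -.1522 .0803 1.557
```

```text
tcp_pos: [0.636, -0.1524, 0.1932]
wrist_force: [-0.1, 0.0, -2.8]
finger_gap: 0.0169
grip_force: 79.1
tcp_pos: [0.6374, -0.1521, 0.0848]
wrist_force: [-0.8, -0.4, -2.2]
finger_gap: 0.0169
grip_force: 79.1
tcp [ 0.6374 -0.1521  0.0848] t 42.92 gap 0.0169 F [-0.8 -0.4 -2.2]
[-0.0001  0.0006  0.0045  0.0017  0.0007 -0.0001] len 0.005
```

Target contact at y ≈ -0.004.

Converted, 0.0043 m / 0.75 = 0.0057, 0.003 m / 0.75 = 0.004.

```bash
python3 -m creep '[[0, 0, 0.004, 0, 0, 0], [0, 0, 0.0057, 0, 0, 0], [0, 0, 0.0057, 0, 0, 0]]'|grep -E "tcp|force|gap"; python3 -m creep '[[0.0107, 0, 0, 0, 0, 0], [0.0213, 0, 0, 0, 0, 0], [0.032, 0, 0, 0, 0, 0], [0.0427, 0, 0, 0, 0, 0], [0.0533, 0, 0, 0, 0, 0], [0.064, 0, 0, 0, 0, 0], [0.0747, 0, 0, 0, 0, 0]]'|grep -E "tcp|force|gap";python3 -m creep '[[0.0107, 0, 0, 0, 0, 0], [0.0213, 0.0007, 0, 0, 0, 0], [0.032, 0.0007, 0, 0, 0, 0], [0.0427, 0.0013, 0, 0, 0, 0], [0.0533, 0.0013, 0, 0, 0, 0], [0.064, 0.0013, 0, 0, 0, 0]]'|grep -E "tcp|force|gap"; python3 -m creep '[[0.0107, 0, 0, 0, 0, 0], [0.0213, 0, 0, 0, 0, 0], [0.032, 0, 0, 0, 0, 0], [0.0427, 0, 0, 0, 0, 0], [0.048, 0, 0, 0, 0, 0]]'|grep -E "tcp|force|gap"; python3 go.py .6402 -.003 .0795 1.557
```

```text
tcp_pos: [0.6371, -0.1522, 0.0804]
wrist_force: [-2.0, -0.9, 3.8]
finger_gap: 0.0169
grip_force: 79.8
tcp_pos: [0.6383, -0.0959, 0.0804]
wrist_force: [-5.5, -6.1, 21.5]
finger_gap: 0.0166
grip_force: 83.2
tcp_pos: [0.6399, -0.048, 0.0804]
wrist_force: [-3.0, -9.3, 12.0]
finger_gap: 0.017
grip_force: 81.2
tcp_pos: [0.6403, -0.0116, 0.0804]
wrist_force: [-1.5, -1.6, 9.2]
finger_gap: 0.017
grip_force: 81.0
tcp [ 0.6403 -0.0116  0.0804] t 45.55 gap 0.017 F [-1.5 -1.6  9.2]
[ 0.0086 -0.0002  0.0008  0.0017  0.0012  0.0001] len 0.009
```

Converted, 0.005 m / 0.75 = 0.0067, 0.0025 m / 0.75 = 0.0033.

```bash
for i in 1 2; do python3 -m creep '[[0.0033, 0, 0, 0, 0, 0], [0.0067, 0, 0, 0, 0, 0]]'|grep -E "tcp|force|gap"; done; python3 -m creep '[[0, 0, 0, 0, 0, 0], [0, 0, 0, 0, 0, 0], [0, 0, -0.04, 0, 0, 0], [0, 0, -0.1067, 0, 0, 0], [0, 0, -0.16, 0, 0, 0], [0, 0, -0.16, 0, 0, 0], [0, 0, -0.16, 0, 0, 0]]' 0.05|grep -E "tcp|gap";  python3 go.py .474 -.0545 .195 1.586 .474 -.0545 .079 1.586
python3 - <<'E'
from h import *
ims=[]
for i,n in enumerate(("scene","top")):
    p=viewer.read_camera(n); ims.append(cv2.resize(p["image"][[slice(205,335),slice(180,290)][i],[slice(180,370),slice(270,460)][i],::-1],None,fx=2.4,fy=2.4,interpolation=cv2.INTER_CUBIC))
cv2.imwrite("pics/p3.png",np.vstack(ims))
E
```

```text
tcp_pos: [0.6405, -0.0071, 0.0804]
wrist_force: [0.8, -4.0, 2.2]
finger_gap: 0.017
grip_force: 79.6
tcp_pos: [0.6406, -0.0032, 0.0805]
wrist_force: [-0.9, -9.8, 6.7]
finger_gap: 0.0168
grip_force: 80.4
tcp_pos: [0.6394, -0.0015, 0.1984]
finger_gap: 0.0498
tcp [ 0.6394 -0.0015  0.1984] t 46.92 gap 0.0498 F [ 0.4  0.  -0.6]
[-0.0553 -0.1646  0.0036 -0.0013 -0.0006 -0.0289] len 0.174
[-0.0553 -0.1645  0.1196 -0.0013 -0.0006 -0.0289] len 0.211
```

View pics/p3.png

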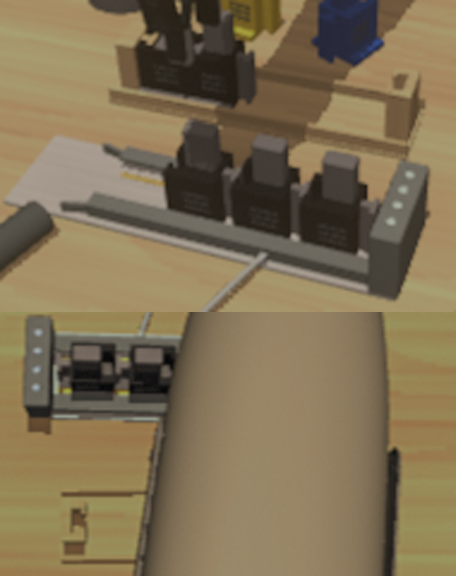

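Three packs stand in line in the dock, up against each other and near the stop (scene crop handles at about x 200, 268, 340); the last pack remains next to the filler. Now the fourth.

Converted, -0.1646 m / 0.75 = -0.2195, -0.135 m / 0.75 = -0.18, -0.029 rad / 1.5708 = -0.0185.

```bash
python3 -m creep '[[-0.0187, -0.06, 0, 0, 0, -0.0064], [-0.0373, -0.12, 0, 0, 0, -0.0185], [-0.056, -0.18, 0, 0, 0, -0.0185], [-0.0737, -0.2195, 0, 0, 0, -0.0185], [-0.0737, -0.2195, 0.0067, 0, 0, -0.0185], [-0.0737, -0.2195, 0.0733, 0, 0, -0.0185], [-0.0737, -0.2195, 0.1333, 0, 0, -0.0185], [-0.0737, -0.2195, 0.16, 0, 0, -0.0185]]' 0.05|grep tcp; python3 -m creep '[[0, 0, 0, 0, 0, 0], [0, 0, 0, 0, 0, 0], [0, 0, 0, 0, 0, 0]]' | grep tcp; python3 -m creep '[[0, 0, 0, 0, 0, 0], [0, 0, 0, 0, 0, 0], [0, 0, 0, 0, 0, 0], [0, 0, 0, 0, 0, 0], [0, 0, 0, 0, 0, 0], [0, 0, 0, 0, 0, 0]]' 0.005 80;  python3 -m creep '[[0, 0, -0.0053, 0, 0, 0], [0, 0, -0.0187, 0, 0, 0], [0, 0, -0.04, 0, 0, 0], [0, 0, -0.0667, 0, 0, 0], [0, 0, -0.0933, 0, 0, 0], [0, 0, -0.12, 0, 0, 0], [0, 0, -0.1533, 0, 0, 0], [0, 0, -0.1533, 0, 0, 0]]'; python3 go.py .638 -.1522 .19 1.557
```

```text
tcp_pos: [0.4728, -0.054, 0.0757]
tcp_pos: [0.4757, -0.0551, 0.0804]
clock: 49.15
tcp_pos: [0.4747, -0.0551, 0.0801]
orientation: [0.0, 0.702, 0.712, 0.0]
wrist_force: [-1.6, 0.1, 6.1]
finger_gap: 0.0168
grip_force: 78.4
clock: 50.15
tcp_pos: [0.4758, -0.0553, 0.1962]
orientation: [0.002, 0.702, 0.712, 0.001]
wrist_force: [-0.2, -0.3, -3.6]
finger_gap: 0.0169
grip_force: 78.4
tcp [ 0.4758 -0.0553  0.1962] t 50.15 gap 0.0169 F [-0.2 -0.3 -3.6]
[-0.0993  0.1607  0.0069  0.0038  0.0011  0.0288] len 0.189
```

Converted, 0.161 m / 0.75 = 0.2147, 0.155 m / 0.75 = 0.2067, 0.029 rad / 1.5708 = 0.0185.

```bash
python3 -m creep '[[0, 0.0667, 0, 0, 0, 0], [0, 0.1333, 0, 0, 0, 0.0064], [-0.0533, 0.18, 0, 0, 0, 0.0127], [-0.1067, 0.2067, 0, 0, 0, 0.0185], [-0.1324, 0.2147, 0, 0, 0, 0.0185], [-0.1324, 0.2147, 0, 0, 0, 0.0185], [-0.1324, 0.2147, 0, 0, 0, 0.0185]]'|grep -E "tcp|gap|force"; python3 -m creep '[[0, 0, 0.0533, 0, 0, 0], [0, 0, 0.0933, 0, 0, 0], [0, 0, 0.12, 0, 0, 0], [0, 0, 0.14, 0, 0, 0], [0, 0, 0.148, 0, 0, 0], [0, 0, 0.148, 0, 0, 0], [0, 0, 0.148, 0, 0, 0]]'|grep -E "tcp|gap|force"; python3 go.py .638 -.1522 .0801 1.557;  python3 -m creep '[[0, 0, 0.004, 0, 0, 0], [0, 0, 0.0057, 0, 0, 0], [0, 0, 0.0057, 0, 0, 0]]'|grep -E "tcp|force|gap"; python3 -m creep '[[0.0107, 0, 0, 0, 0, 0], [0.0213, 0, 0, 0, 0, 0], [0.032, 0, 0, 0, 0, 0], [0.0427, 0, 0, 0, 0, 0], [0.0533, 0, 0, 0, 0, 0], [0.064, 0, 0, 0, 0, 0], [0.0747, 0, 0, 0, 0, 0]]'|grep -E "tcp|force|gap"; python3 go.py .6394 -.068 .0801 1.557
```

```text
tcp_pos: [0.636, -0.1509, 0.1937]
wrist_force: [0.2, 0.0, -4.3]
finger_gap: 0.0167
grip_force: 79.6
tcp_pos: [0.6377, -0.152, 0.0845]
wrist_force: [-0.4, 0.2, -5.2]
finger_gap: 0.0171
grip_force: 79.4
tcp [ 0.6377 -0.152   0.0845] t 51.9 gap 0.0171 F [-0.4  0.2 -5.2]
[-0.0002  0.0003  0.0044  0.0018  0.0007 -0.0001] len 0.004
tcp_pos: [0.6373, -0.1521, 0.0802]
wrist_force: [-1.5, 0.3, 3.6]
finger_gap: 0.0169
grip_force: 80.4
tcp_pos: [0.6387, -0.0958, 0.0802]
wrist_force: [-1.5, -8.5, 12.7]
finger_gap: 0.0167
grip_force: 82.2
tcp [ 0.6387 -0.0958  0.0802] t 53.15 gap 0.0167 F [-1.5 -8.5 12.7]
[ 0.0278  0.0003  0.0001  0.0023  0.0015 -0.0001] len 0.028
```

Converted, 0.023 m / 0.75 = 0.0307, 0.018 m / 0.75 = 0.024.

```bash
python3 -m creep '[[0.008, 0, 0, 0, 0, 0], [0.016, 0, 0, 0, 0, 0], [0.024, 0, 0, 0, 0, 0], [0.0307, 0, 0, 0, 0, 0]]'|grep -E "tcp|force|gap"; for i in 1 2 ; do python3 -m creep '[[0.0033, 0, 0, 0, 0, 0], [0.0067, 0, 0, 0, 0, 0], [0.0067, 0, 0, 0, 0, 0]]'|grep -E "tcp|force|gap"; done;  python3 -m creep '[[0, 0, 0, 0, 0, 0], [0, 0, 0, 0, 0, 0], [0, 0, -0.04, 0, 0, 0], [0, 0, -0.1067, 0, 0, 0], [0, 0, -0.16, 0, 0, 0], [0, 0, -0.16, 0, 0, 0], [0, 0, -0.16, 0, 0, 0]]' 0.05|grep -E "tcp|gap"
```

```text
tcp_pos: [0.6389, -0.0728, 0.0801]
wrist_force: [-3.4, -6.9, 20.3]
finger_gap: 0.0168
grip_force: 83.8
tcp_pos: [0.639, -0.0685, 0.0802]
wrist_force: [-0.3, -4.5, 8.2]
finger_gap: 0.0169
grip_force: 81.1
tcp_pos: [0.6392, -0.0652, 0.0803]
wrist_force: [-0.4, -9.7, 6.7]
finger_gap: 0.0167
grip_force: 81.1
tcp_pos: [0.6377, -0.0621, 0.1981]
finger_gap: 0.0501
```

Run:
```python
from h import *
ims=[]
for i,n in enumerate(("scene","top")):
    p=viewer.read_camera(n)
    for l in("switch_base","switch_tip"):
        for d in nets.outline_of(l,p)[:2]: print(n,l,round(d["confidence"],2),np.array(d["box"]).round(1))
    a=cv2.resize(p["image"][[slice(190,265),slice(205,265)][i],[slice(120,200),slice(455,535)][i],::-1],None,fx=5,fy=5,interpolation=cv2.INTER_CUBIC)
    ims.append(a[:300])
    if i==0: b=cv2.resize(p["image"][240:320,185:305,::-1],(450,300),interpolation=cv2.INTER_CUBIC)
top=np.hstack(ims); cv2.imwrite("pics/sw.png",np.vstack([top,np.pad(b,((0,0),(0,350),(0,0)))]))
```

```text
scene switch_base 0.57 [134.8 205.4 166.7 254.3]
scene switch_tip 0.72 [142.5 198.5 157.3 233.3]
scene switch_tip 0.56 [236.3 214.8 266.9 247.7]
top switch_base 0.8 [470.1 221.3 499.4 249.8]
top switch_base 0.22 [364.5 195.7 382.6 216. ]
top switch_tip 0.42 [482.8 237.9 500.  250.3]
```

View pics/sw.png

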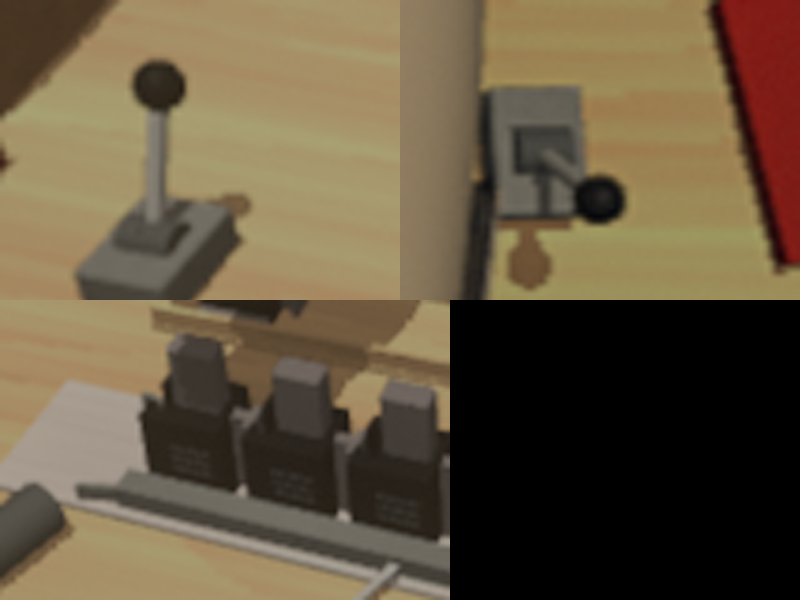

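```bash
python3 - <<'E'
from h import *
ps=[viewer.read_camera(n) for n in("scene","top")]
P=[p["K"]@np.c_[p["R"],p["t"]] for p in ps]
X=cv2.triangulatePoints(P[0],P[1],np.array([[151.4],[206.8]]),np.array([[494.6],[244.6]])); X=(X[:3]/X[3]).ravel(); print("ball",X.round(4),[proj(p,X).round(1) for p in ps])
# base top corners in top view
for c in((496,88),(580,86),(582,215),(500,217)): print(ray(ps[1],((c[0]-400)/5+455-.4,c[1]/5+205-.4),.025).round(4))
# pack positions from scene handles: crop scale 3.75
for c in((197,372),(300,393),(410,415)): pass
s=ps[0]
for c in((197,347),(302,370),(408,395)): print("handle top",ray(s,(185+c[0]/3.75-.4,240+(c[1]-300)/3.75-.4),.109).round(4))
E
python3 go.py .45 -.3 .2 1.557
```

```text
ball [ 0.53   -0.3494  0.0934] [array([[151.2, 206.8]]), array([[494.4, 244.7]])]
[ 0.5989 -0.3248  0.025 ]
[ 0.6007 -0.3702  0.025 ]
[ 0.5308 -0.3682  0.025 ]
[ 0.5291 -0.3243  0.025 ]
handle top [ 0.6416 -0.0627  0.109 ]
handle top [0.6422 0.0021 0.109 ]
handle top [0.6441 0.0661 0.109 ]
tcp [ 0.638  -0.0628  0.1984] t 55.67 gap 0.0498 F [ 0.8 -0.3  0.2]
[-2.398e-01 -1.846e-01 -1.400e-03 -1.100e-03 -2.000e-04 -2.000e-04] len 0.303
```

Converted, -0.2836 m / 0.75 = -0.3781, -0.24 m / 0.75 = -0.32, -0.014 rad / 1.5708 = -0.0089.

```bash
python3 go.py .46 -.349 .2 1.571; python3 -m creep '[[-0.0533, -0.0347, 0, 0, 0, 0], [-0.12, -0.072, 0, 0, 0, 0], [-0.1867, -0.112, 0, 0, 0, 0], [-0.2533, -0.152, 0, 0, 0, -0.0064], [-0.32, -0.192, 0, 0, 0, -0.0089], [-0.3781, -0.232, 0, 0, 0, -0.0089], [-0.3781, -0.232, 0, 0, 0, -0.0089], [-0.3781, -0.232, 0, 0, 0, -0.0089]]' 0.0 40;  python3 go.py .46 -.349 .075 1.571
```

```text
tcp [ 0.638  -0.0628  0.1984] t 55.67 gap 0.0498 F [ 0.8 -0.3  0.2]
[-2.887e-01 -1.739e-01 -1.500e-03 -1.100e-03 -2.000e-04 -1.420e-02] len 0.337
clock: 56.68
tcp_pos: [0.4602, -0.3439, 0.199]
orientation: [-0.0, 0.707, 0.707, 0.0]
wrist_force: [-0.1, -0.3, 0.1]
finger_gap: -0.0
grip_force: 0.0
tcp [ 0.4602 -0.3439  0.199 ] t 56.67 gap -0.0 F [-0.1 -0.3  0.1]
[-5.20e-03 -2.00e-04  1.24e-01  1.00e-04 -5.00e-04 -1.00e-03] len 0.124
```

Converted, 0.124 m / 0.75 = 0.1653, 0.1 m / 0.75 = 0.1333.

```bash
python3 -m creep '[[-0.0053, 0, 0.0667, 0, 0, 0], [-0.0053, 0, 0.1333, 0, 0, 0], [-0.0053, 0, 0.1653, 0, 0, 0], [-0.0053, 0, 0.1653, 0, 0, 0]]'|grep -E "tcp|wrist"; python3 -m creep '[[0, 0.04, 0, 0, 0, 0], [0, 0.0667, 0, 0, 0, 0], [0, 0.0933, 0, 0, 0, 0], [0, 0.12, 0, 0, 0, 0], [0, 0.14, 0, 0, 0, 0], [0, 0.1467, 0, 0, 0, 0]]'|grep -E "tcp|wrist"; for i in 1 2; do python3 -m creep '[[0, 0.0053, 0, 0, 0, 0], [0, 0.0107, 0, 0, 0, 0]]'|grep -E "tcp|wrist";done
```

```text
tcp_pos: [0.4598, -0.3452, 0.073]
wrist_force: [-0.9, 0.6, -0.4]
tcp_pos: [0.572, -0.3474, 0.0766]
wrist_force: [-1.2, -0.6, -1.0]
tcp_pos: [0.5772, -0.3477, 0.0754]
wrist_force: [-10.7, 0.3, 5.3]
tcp_pos: [0.5779, -0.3475, 0.0752]
wrist_force: [-31.5, 0.1, 16.7]
```

Converted, -0.12 m / 0.75 = -0.16, -0.11 m / 0.75 = -0.1467.

```bash
python3 -m creep '[[0, -0.04, 0, 0, 0, 0], [0, -0.1067, 0, 0, 0, 0], [0, -0.1467, -0.04, 0, 0, 0], [0, -0.1467, -0.1067, 0, 0, 0], [-0.0667, -0.1467, -0.16, 0, 0, 0], [-0.1067, -0.1467, -0.16, 0, 0, 0], [-0.1067, -0.1467, -0.16, 0, 0, 0]]'|grep -E "tcp|wrist"
python3 - <<'E'
from h import *
a=[viewer.read_camera(n) for n in("scene","top")]
x=cv2.resize(a[0]["image"][180:320,120:480,::-1],(800,311),interpolation=cv2.INTER_CUBIC)
y=cv2.resize(a[1]["image"][175:295,190:520,::-1],(800,289),interpolation=cv2.INTER_CUBIC)
cv2.imwrite("pics/fin.png",np.vstack([x,y]))
E
```

```text
tcp_pos: [0.4761, -0.4308, 0.196]
wrist_force: [-0.4, 0.6, -1.6]
```

View pics/fin.png

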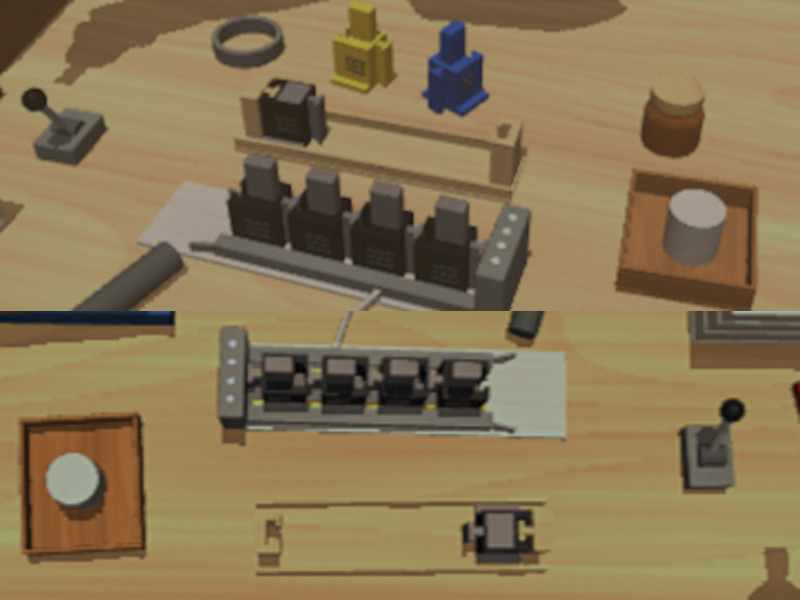

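Run:
```python
from h import *
ps=[viewer.read_camera(n) for n in("scene","top")]
P=[p["K"]@np.c_[p["R"],p["t"]] for p in ps]
X=cv2.triangulatePoints(P[0],P[1],np.array([[134.9],[223.7]]),np.array([[492.],[215.7]])); X=(X[:3]/X[3]).ravel(); print("ball",X.round(4),"lean",np.arctan2(X[0]-.565,X[2]-.022))
```

```text
ball [ 0.6037 -0.3458  0.0944] lean 0.49124708490151886
```

```bash
python3 -c "
from workcell import env
print(env.hand_in())"
```

```text
the job is handed in; nothing more can be done
None
```

The job is handed in: the tin is in the tray, all four packs are under the dock lips, the filler is still in the rack, and the switch is pushed to its end stop (camera estimate about 0.95 rad of travel, so not confirmed at the full 1.0); during the first pack's slide the fingers came off the handle twice, and I regripped and finished it slowly.

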